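# Ready the jar mill: set the end stop, shut the guard, drop the latch

### The arm

A 7-joint arm with a two-finger parallel gripper is mounted at the origin on the work surface. World frame = base frame: x ahead of the robot, y to its left, z up, the work surface at z = 0. Lengths are in mm, angles in rad, forces in N, time in s.
With the tool pointing down it reaches from about 400 to 875 mm from the base axis. Payload 6.5 kg.
Tool frame: the origin (TCP) lies at the very end of the fingers, on their centre line; the grasp point (between the pads) lies 19 mm behind it; z points along the fingers, x is the direction in which the jaws open and shut, and the axes are right-handed (so a half turn about z gives the same grasp; the last joint's range is limited). The gripper opens to 88 mm and grips with 3 to 60 N. Pads are 18 mm wide; open, the fingers measure 123 mm over their backs; the gripper's body (75 mm by 187 mm) begins 45 mm behind the grasp point.
Start: joints at [1.18, 0.536, -0.004, 1.538, 0.003, 1.067, -0.071], TCP at [207.423, -616.008, 238.716] pointing down, gripper open.
Joint ranges: [-2.7, 2.7], [-0.37, 2.16], [-1.27, 1.26], [0.24, 2.4], [-1.31, 4.45], [0.19, 1.91], [-2.76, 2.76]. Speed limits (rad/s): [2.39, 2.39, 3.14, 3.14, 3.14, 3.14, 3.14].

### API

Orientations are given as a unit quaternion [x, y, z, w].
In Python, from workcell import readout, viewer, job gives the robot as it stands.
- The arm moves only by the tool carry_out, never from a script. Its argument "commands" is text: rows parted by semicolons, each of 7 numbers parted by spaces: the shift along the tool's x, y, z in cm, then the turn, a rotation vector about the tool's x, y, z in rad, then the opening, from 0 (shut) to 1 (fully open). A call has 1 to 10 rows; each row shifts and turns the pose as measured when the row begins, along the tool's axes as they then stand; what a row does not reach is not made up. A row lasts 1/10 s, in which the tool goes at most 50 mm and 8.59 degrees, less where a joint would pass 70% of its speed; a pose out of reach is approached as far as the arm can. A call with a gripper value outside its range is refused whole. The fingers move at their own pace and stop on an object; "squeeze" is the grip in N (left out, the last holds). Time passes only in rows, so rows that do not move let the fingers close. It gives the time, the measured TCP pose, the force and the opening at its end, in the units of the state.
- readout.get_obs(): the state, without advancing time (a new reading comes with each control period).
- viewer.grab_frame(name): name is "scene" or "side" or "wrist"; returns a dict with "image" (420x560x3 uint8, red, green, blue), "range_z" (420x560 float32, mm along the optical axis (not along the pixel's ray), 0 where there is no reading), "camera_matrix" (3x3 intrinsics, pixels), "eye" and "attitude" of the camera in the world; the wrist camera has in their place "tool_from_camera" (4x4, takes a point from camera to tool coordinates, whose origin is the TCP and whose axes are the tool frame's). Camera axes: x right, y down, z forward; pixel columns grow to the right and rows downward; lengths in mm; the calibration is good to about 2 mm. The wrist camera is an equidistant fisheye: a pixel r from the principal point sees the ray r / f radians off the axis. A picture is of the moment at which its call begins: read the wrist's pose just before it.
- job.finish_job(): hands the job in, once; it reports no verdict.
The state is a dict: "time_s": time; "q": joint angles; "joint_velocities": joint speeds; "tau": joint torques, N m; "tcp_pos": TCP position; "eef_rot": TCP orientation; "wrist_force": force on the tool from outside, world axes, zero at the start; "moment": the same for the moment, N m; "gripper_width": opening from 0.0 (shut) to 1.0 (fully open).
Only numpy, scipy, OpenCV 4.12 (cv2) and the standard library are available. Lean on these libraries where they do the work, as an engineer would, in place of code of your own. Each camera call takes 0.05 s, during which the arm holds its last target.

### The job

Get the bench jar mill ready to run. Draw the end stop's T-handled plunger and give it a quarter turn so that it stays out, slide the stop along to the last hole that still leaves the jar free, with no more than about 2 cm of gap, and turn the handle back so that the pin drops into that hole; leave the jar where it lies. Then swing the front guard gate fully shut, lifting its latch bar over the keeper and letting it drop right down into the notch, and let go without disturbing the other things on the bench.

Things in the scene. Friction and masses are not known exactly. Their poses are not given: they have to be found in the camera images.
- mill: Grey bench jar mill, fixed, 450 wide by 280 mm deep, may stand turned. Origin: on the bench under the middle of its two rollers; x to its back, y left along the rollers, z up. 'In the mill' below means this frame, mm. Rollers: radius 18, along y at x -35 and +35, axes 75 high. Motor housing at y 168 to 273, 153 high. Hinge post, 100 high, at (-150, 142), keeper post, 98 high, at (-150, -150).
- rail_hole (a point): First (rightmost) hole of the steel index rail at the mill's front, in the mill at (-72, -115, 78). The rail runs along y, 24 mm wide; its face slopes, facing up and 40 degrees to the front. Six holes, 20 mm apart: y -115, -95, -75, -55, -35, -15. Axes as the mill's.
- end_stop (a joint): Slide of the end stop along the rail, m: 0 = parked in the first hole, grows to the left, towards the jar; 0.02, 0.04, 0.06, 0.08, 0.10 = the next holes (range -0.002 to 0.102). It starts locked in the first hole. With the pin drawn it slides with about 1.5 N and stays where it is left.
- stop_face (a point): Centre of the white nylon pad (28 mm across) of the end stop that meets the jar's end, facing the mill's +y, on an arm over the front roller. Axes as the mill's. In the mill at (-15, -95 + slide, 112).
- plunger (a joint): Draw of the spring plunger along its axis, m: 0 = pin home in a hole, 0.006 = pin riding on the rail between holes, over 0.009 = clear of the bayonet, the handle can be turned; at most 0.015. A spring drives it home: 5 N at 0, 10 N at 0.015. Drawn, turned and let go it stays out at about 0.009. The pin has a round nose and 1.5 mm of play either way in a hole.
- tee (a joint): Turn of the plunger's T-handle about the plunger axis, rad: 0 = home; a quarter turn (1.57) either way (+ is anticlockwise seen from the handle's end; stops at 1.65) parks the drawn plunger on its bayonet. It cannot be turned while home and stays at the angle where it is left.
- tee_grip (a point): Middle of the black T-handle, a bar 40 long, 12 wide, 14 mm tall on a 10 mm stem. z axis: along the plunger, outwards, 40 degrees from vertical, leaning to the mill's front (-x). x axis: along the bar; at turn 0 it points back up the slope, so the 12 mm width lies along the rail. In the mill at (-101, -115 + slide, 112) when home, its middle 24 mm above the 22 mm wide collar.
- jar_end (a point): Centre of the flat right-hand end of the white porcelain mill jar that lies loose across the two rollers: 100 mm across, 120 mm long from this end plus a 20 mm steel lid at the far end, 1.4 kg, its axis along the mill's y, 133 mm above the bench. It may lie anywhere along the rollers.
- gate (a joint): Angle of the front guard gate, rad: 0 = shut, grows as it swings out to the front (the mill's -x); at most 0.9. It stays where it is left (0.08 N m of friction).
- gate_hinge (a point): On the gate's vertical hinge axis, at its left end, in the mill at (-155, 125, 70). The gate is a steel frame with wires, 245 long, 8 mm thick, from 20 to 100 mm above the bench; at angle g it runs from the hinge along (-sin g, -cos g) in the mill.
- latch (a joint): Lift of the gravity latch bar on the gate, rad: 0 = down, level; grows as its free end rises; at most 0.8. Let go, it falls. While down it strikes the outside of the keeper's lip with the gate about 0.05 rad from shut; it clears the lip from 0.15 up; down behind the lip with the gate shut it is latched.
- latch_pivot (a point): Pivot of the latch bar, on the gate's outer face, axis square to the gate: 140 mm along the gate from the hinge, 8 mm outside the gate's middle plane, 86 mm above the bench. The bar is flat steel, 180 long, 16 high, 6 mm thick, 0.2 kg; it reaches 155 mm beyond the pivot, 50 mm past the gate's free end.
- latch_ball (a point): Centre of the black ball knob, 25 mm across, by which the latch bar is lifted, on a 10 mm stem above the bar. With the bar down it is 95 mm from the pivot towards the free end and 59 mm above it: 145 mm above the bench, 45 mm above the gate's top edge.
- keeper (a point): Middle of the notch of the steel keeper, on the floor of its channel, in the mill at (-163, -150, 76). The keeper (20 mm long) sits on the front of a post at (-150, -150), 98 high. Its front lip, x -174 to -169, rises to 96 mm above the bench; the bar drops between lip and post, its bottom at 78 when down.
- bowl: Small terracotta bowl, loose, 110 mm across, 45 mm high, right of the mill. Origin under its middle.
- spare_jar: Spare white porcelain mill jar standing loose on its end, 90 mm across, 139 mm high with its steel lid, in front and right of the mill. Origin under its middle.
- knife: Wooden modelling knife, loose, 180 mm long, 18 mm wide, 12 mm thick, lying on the bench in front and left of the mill. Origin near its middle, x along it.
- hood_edge (a point): Middle of the front edge of the mill's fixed wire guard, an 8 mm bar along y, in the mill at (-93, 0, 232), from y -160 to 160. The guard roof (wires, underside 227 high) runs from here to the back, over the jar and the rollers, and down the back at x 107. It hangs over the end stop's handle, so a hand reaches the handle slantwise from the front.
There are look-alikes about, which are no part of the job. What is shaped like the part that bears jar_end but green or pink is not meant.

How it is judged (in metres and radians):
On the way, in this order (a step that is already met when the one before it is completed fails the run):
1. the plunger is drawn and turned so that it is parked out (value of joint plunger above 0.007 m and (value of joint tee above 0.6 rad or value of joint tee below -0.6 rad)), for 0.2 s.
2. the end stop is relocked in a hole close to the jar, the guard gate still open (value of joint plunger below 0.002 m and value of joint tee between -0.25 and 0.25 rad and value of joint gate above 0.1 rad and y of jar_end in the frame of stop_face between -0.001 and 0.025 m), for 0.2 s.
3. the gate is shut and the latch bar down in the notch (value of joint gate below 0.025 rad and value of joint latch below 0.04 rad), for 0.2 s.
At the end, for the whole second after the job is handed in: The end stop is locked (pin home to within 2 mm, handle turned back to within 0.25 rad) with 0 to 25 mm between its pad and the jar's end; the gate is shut (within 0.025 rad) and the latch bar is down in the keeper's notch (within 0.04 rad) (all of step 3 and value of joint plunger below 0.002 m and value of joint tee between -0.25 and 0.25 rad and y of jar_end in the frame of stop_face between -0.001 and 0.025 m); the robot touches nothing.
It fails at once if the jar is shoved more than 12 mm from where it lay (distance of jar_end from where it was at the start of the episode above 0.012 m).
It fails at once if the bowl, the spare jar or the knife is moved more than 15 mm (distance of any of bowl, spare_jar, knife from where it was at the start of the episode above 0.015 m).
It also fails if it takes over 58 s, if anything falls off the work surface, if the arm or the gripper's body presses on something with over 40 N, if the wrist force passes 120 N, or if a joint passes its speed limit or range.

## Working session

There is one attempt and no reset: what is moved stays moved. The work goes in short steps, Python scripts to look and compute and a tool call to move; the robot and the scene stay as the last step left them, time stands still between calls to the robot, and variables do not carry over. Pictures are saved under pics/ and viewed, and the job is handed in when it is done.

Besides the shell and the picture viewer there is one more tool, called after "Request:" by a JSON object that holds its "op" and its "data", one argument or row to a line. carry_out: Moves the arm, as the interface text tells. Its arguments: {"type":"object","properties":{"commands":{"type":"string"},"squeeze":{"type":"number"}},"required":["commands"]}

```bash
ls; mkdir -p pics; python3 - <<'E'
from workcell import readout, viewer
import cv2,numpy as np,pickle
o=readout.get_obs();print(o)
for n in ["scene","side","wrist"]:
    f=viewer.grab_frame(n); pickle.dump(f,open(f'f0_{n}.pkl','wb'))
    cv2.imwrite(f'pics/0_{n}.png',f["image"][:,:,::-1])
    print(n,f["camera_matrix"],f.get("eye"),f.get("attitude"),f.get("tool_from_camera"))
E
```

```text
pics
{'time_s': 0.0, 'q': array([ 1.17978825,  0.53720174, -0.004468  ,  1.53887537,  0.00261425,
        1.06728996, -0.07123066]), 'joint_velocities': array([-4.87582802e-04, -3.17198212e-05, -5.75456205e-04, -2.61732482e-03,
        4.49984251e-04,  2.24824239e-05,  5.19989326e-04]), 'tau': array([-6.31138646e-04, -5.70988655e+01,  9.90238711e-01, -2.51605207e+01,
       -5.63249190e-02,  1.80105062e-02,  1.75831728e-04]), 'tcp_pos': array([ 207.23012448, -615.42369661,  237.81487551]), 'eef_rot': array([ 8.12156220e-01, -5.83439364e-01, -7.53380663e-04, -4.63017861e-04]), 'wrist_force': array([ 0.71508961,  0.1701212 , -0.36933166]), 'moment': array([-0.00450162,  0.00617088, -0.03291265]), 'gripper_width': 0.9973860622129084}
scene [[475.30547657   0.         279.51636733]
 [  0.         475.30547657 212.7103503 ]
 [  0.           0.           1.        ]] [ 842.71741215 -182.04231769 1197.49073058] [ 0.87374029  0.45717587 -0.07789142 -0.14663236] None
side [[407.49689677   0.         280.56120346]
 [  0.         407.49689677 203.05018067]
 [  0.           0.           1.        ]] [282.71449862 536.45085697 826.1770674 ] [-0.24615167  0.90238875 -0.34363434  0.08378153] None
wrist [[325.1922621    0.         278.73317013]
 [  0.         325.1922621  202.28411922]
 [  0.           0.           1.        ]] None None [[ 9.99999677e-01 -1.21536628e-04 -7.94687544e-04 -1.08871091e+00]
 [ 3.26635307e-04  9.64661640e-01  2.63491583e-01 -6.78303547e+01]
 [ 7.34580711e-04 -2.63491757e-01  9.64661368e-01 -1.45513743e+02]
 [ 0.00000000e+00  0.00000000e+00  0.00000000e+00  1.00000000e+00]]
```

View pics/0_scene.png

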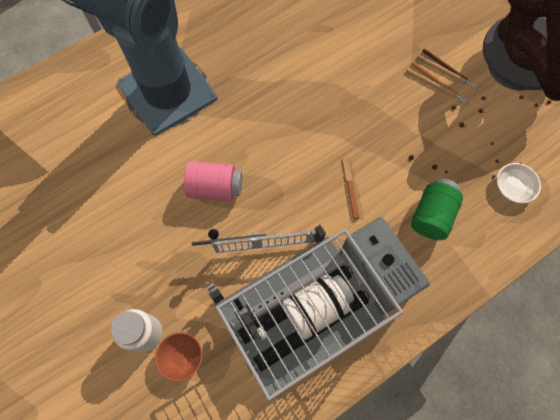

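View pics/0_side.png

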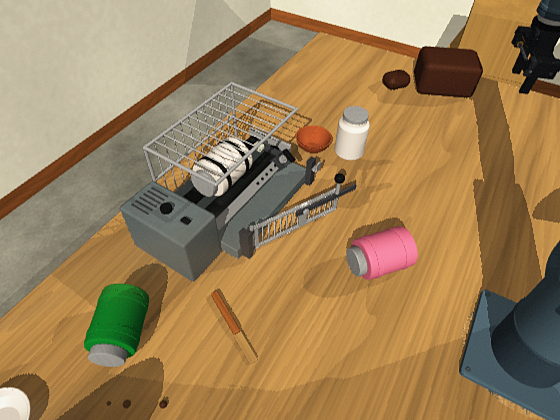

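View pics/0_wrist.png

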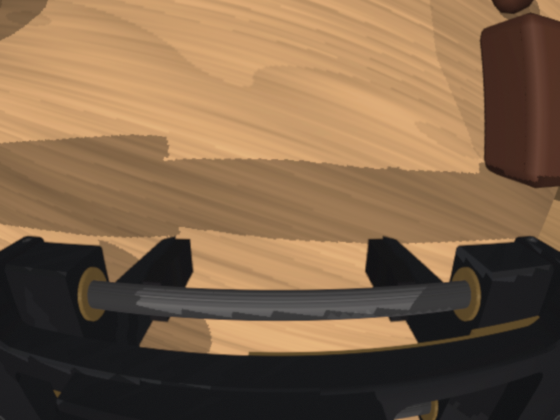

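```bash
cat > h.py <<'E'
import numpy as np,cv2,pickle
from scipy.spatial.transform import Rotation as R
def cam(f): return R.from_quat(f["attitude"]).as_matrix(),np.array(f["eye"])
def cloud(f):
    K=f["camera_matrix"];z=f["range_z"];v,u=np.mgrid[:z.shape[0],:z.shape[1]]
    p=np.dstack([(u-K[0,2])/K[0,0]*z,(v-K[1,2])/K[1,1]*z,z])
    M,e=cam(f);w=p@M.T+e;w[z==0]=np.nan;return w
def ray(f,u,v):
    K=f["camera_matrix"];M,e=cam(f);d=M@np.array([(u-K[0,2])/K[0,0],(v-K[1,2])/K[1,1],1]);return e,d/np.linalg.norm(d)
def onz(f,u,v,z):
    e,d=ray(f,u,v);return e+d*(z-e[2])/d[2]
def proj(f,P):
    K=f["camera_matrix"];M,e=cam(f);c=(np.atleast_2d(P)-e)@M;return np.c_[c[:,0]/c[:,2]*K[0,0]+K[0,2],c[:,1]/c[:,2]*K[1,1]+K[1,2]]
def tri(f,a,g,b):
    e1,d1=ray(f,*a);e2,d2=ray(g,*b);A=np.c_[d1,-d2];s=np.linalg.lstsq(A,e2-e1,rcond=None)[0]
    p,q=e1+s[0]*d1,e2+s[1]*d2;return (p+q)/2,np.linalg.norm(p-q)
E
python3 - <<'E'
from h import *
s=pickle.load(open('f0_scene.pkl','rb'));d=pickle.load(open('f0_side.pkl','rb'))
for n,f in(('scene',s),('side',d)):
    w=cloud(f);z=w[...,2]
    print(n,'bench z',np.nanmedian(z[200:260,100:160]) )
    # housing top
    m=(np.abs(z-153)<5)
    m8=m.astype(np.uint8)
    nc,l,st,c=cv2.connectedComponentsWithStats(m8)
    for i in range(1,nc):
        if st[i,4]>150: 
            P=w[l==i];print(st[i],np.nanmean(P,0),cv2.minAreaRect(P[:,:2].astype(np.float32)))
# zooms
im=s["image"][215:405,180:440,::-1];cv2.imwrite('pics/1_sc.png',cv2.resize(im,None,fx=3,fy=3,interpolation=cv2.INTER_CUBIC))
im=d["image"][75:290,110:380,::-1];cv2.imwrite('pics/1_sd.png',cv2.resize(im,None,fx=2.75,fy=2.75,interpolation=cv2.INTER_CUBIC))
E
```

```text
scene bench z -0.5105912622206006
[ 351  217   79   88 2935] [776.94992828 163.42081142 152.03123939] ((774.3131103515625, 164.07968139648438), (91.04037475585938, 187.521484375), 86.9439468383789)
side bench z 0.7001382002865739
[ 120  182   94   65 2973] [766.13274703 165.35033821 151.57780368] ((771.2506103515625, 162.43067932128906), (102.54730224609375, 188.03025817871094), 86.84309387207031)
[521 297  39  60 236] [ 38.82381478  46.39792049 152.82367063] ((41.525962829589844, 36.056610107421875), (26.575082778930664, 107.20974731445312), 39.493099212646484)
```

View pics/1_sc.png

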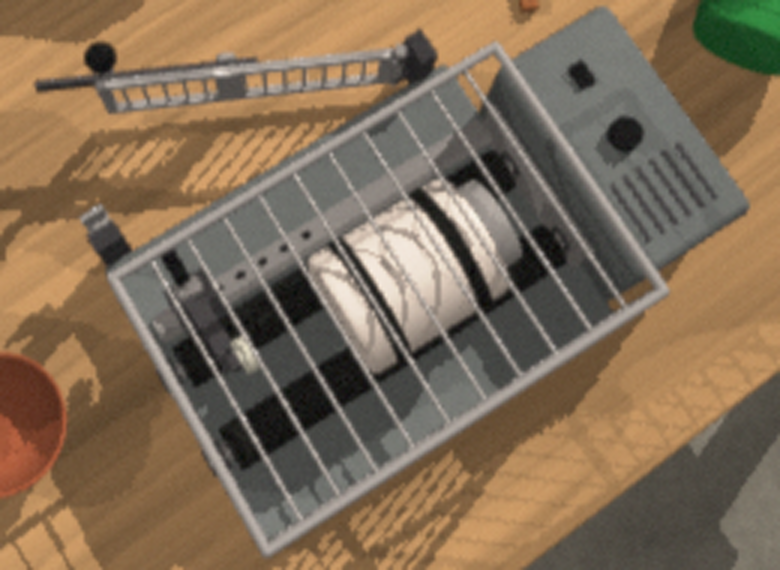

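View pics/1_sd.png

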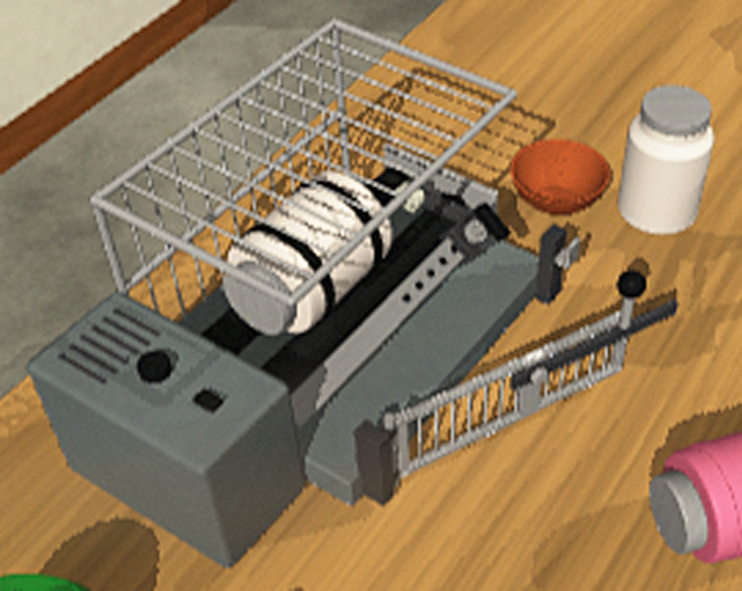

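```bash
cat >> h.py <<'E'
def T(p):  # mill pose -> fn
    a=p[2];M=np.array([[np.cos(a),-np.sin(a),0],[np.sin(a),np.cos(a),0],[0,0,1]]);return M,np.array([p[0],p[1],0])
def m2w(p,P): M,t=T(p);return np.atleast_2d(P)@M.T+t
def w2m(p,P): M,t=T(p);return (np.atleast_2d(P)-t)@M
E
python3 - <<'E'
from h import *
from scipy.optimize import least_squares
s=pickle.load(open('f0_scene.pkl','rb'));d=pickle.load(open('f0_side.pkl','rb'))
S=lambda u,v:(u/3+180-.33,v/3+215-.33)
D=lambda u,v:(u/2.75+110-.32,v/2.75+75-.32)
obs=[]
for n,a,b in [('fr',S(116,270),D(510,96)),('fl',S(497,50),D(292,298)),('bl',S(660,290),D(100,201)),('br',S(268,547),D(336,25))]:
    P,e=tri(s,a,d,b);print(n,P,e);obs.append(P)
# ball
for f,(x0,x1,y0,y1) in((s,(195,230,222,245)),(d,(325,350,165,188))):
    im=f["image"][y0:y1,x0:x1].max(2);m=(im<45).astype(np.uint8)
    n,l,st,c=cv2.connectedComponentsWithStats(m);i=1+np.argmax(st[1:,4]);print(st[i],c[i]+[x0,y0])
M=np.array([[-93,-160,232],[-93,160,232],[107,160,232],[107,-160,232.]])
O=np.array(obs)
r=least_squares(lambda p:(m2w(p,M)-O)[:,:2].ravel(),[750,-50,0.5]);print(r.x,r.fun)
p=r.x
print('housing in mill', w2m(p,[[771.25,162.4,152],[774.3,164.1,152]]))
print('proj', proj(s,m2w(p,[[-140,273,153],[-140,168,153],[140,273,153],[-150,142,100],[-150,-150,98]]))); 
np.save('mill.npy',p)
E
```

```text
fr [ 658.34416769 -205.39362491  231.39289523] 2.3153286431262217
fl [678.95462669  97.5532338  229.44919622] 3.1518189988281846
bl [875.64864924  86.51292595 226.9518718 ] 1.3655345017121925
br [ 858.51586096 -220.61347889  228.00810832] 1.4857041571279113
[14  8  9  9 62] [213.0483871 233.9516129]
[10  9 10  9 77] [339.44155844 177.97402597]
[ 7.60879725e+02 -6.00443416e+01 -6.30266438e-02] [-0.35737734 -8.47543525 -0.81266045  7.94233915  2.0962127   6.38566207
 -0.92617491 -5.85256621]
housing in mill [[ -3.6609553  222.65584457 152.        ]
 [ -0.72408551 224.54457321 152.        ]]
proj [[371.90371027 198.26911824]
 [334.51524856 220.24266183]
 [445.19748019 300.83337037]
 [320.87580647 229.02935972]
 [214.70080432 291.6777737 ]]
```

```bash
python3 - <<'E'
from h import *
s=pickle.load(open('f0_scene.pkl','rb'));d=pickle.load(open('f0_side.pkl','rb'))
p=np.load('mill.npy')
B,e=tri(s,(213.05,233.95),d,(339.44,177.97));print('ball',B,e,w2m(p,B))
# gate: hinge at mill(-155,125); ball 235 along, 8 outside (offset)
b=w2m(p,B)[0]; v=b[:2]-[-155,125]; 
# dir (-sin g,-cos g), outward normal (-cos g, sin g)
print('gate angle',np.arctan2(-v[0],-v[1])-np.arctan2(8,235),np.hypot(*v),np.hypot(8,235))
# rail points and ball proj
H=[[-72,y,78] for y in(-115,-95,-75,-55,-35,-15)]
print(proj(s,m2w(p,H)).round(1));print(proj(d,m2w(p,H)).round(1))
for n,f in(('s',s),('d',d)):
    w=w2m(p,cloud(f).reshape(-1,3)).reshape(420,560,3)
    m=(np.abs(w[...,0])<55)&(np.abs(w[...,1])<160)&(w[...,2]>100)&(w[...,2]<190)
    q=w[m]
    r=np.hypot(q[:,0],q[:,2]-133);k=(np.abs(r-50)<5)
    y=q[k,1];print(n,k.sum(),np.percentile(y,[0.5,2,5,50,95,98,99.5]),'r',np.median(r[k]))
    print(np.histogram(y,bins=np.arange(-80,140,5)))
E
```

```text
ball [ 495.40105319 -131.773311    142.4397839 ] 1.391938290419874 [[-260.43371426  -88.30770412  142.4397839 ]]
gate angle 0.4250316686959135 237.94210375746118 235.1361307838504
[[245.2 314.1]
 [252.6 309.6]
 [260.  305.1]
 [267.4 300.6]
 [274.7 296.2]
 [282.  291.8]]
[[279.1 160.9]
 [274.9 165.1]
 [270.7 169.4]
 [266.3 173.7]
 [261.9 178.2]
 [257.3 182.8]]
s 2146 [-119.88716208  -31.75231181  -28.49723467   25.29302881   77.01903494
   83.34626603  154.22073377] r 48.29254550248247
(array([  0,   0,   0,   0,   0,   0,   0,   0,   0,  38, 105,  97, 102,
        91,  62,  96,  98, 100, 102,  82,  58, 101,  98,  95, 101,  78,
        60, 107, 100,  95,  97,  72,  50,  11,   0,   0,   0,   0,   0,
         0,   0,   0,   0]), array([-80, -75, -70, -65, -60, -55, -50, -45, -40, -35, -30, -25, -20,
       -15, -10,  -5,   0,   5,  10,  15,  20,  25,  30,  35,  40,  45,
        50,  55,  60,  65,  70,  75,  80,  85,  90,  95, 100, 105, 110,
       115, 120, 125, 130, 135]))
d 1375 [-157.02181496 -115.44673207  -25.2859906    32.94334122   84.69186672
   87.66533353   89.40743244] r 48.24129661032996
(array([ 0,  0,  0,  0,  0,  0,  0,  0,  0,  0, 26, 53, 54, 43, 47, 51, 65,
       62, 59, 58, 49, 44, 53, 73, 54, 55, 54, 38, 55, 72, 82, 57, 59, 63,
        2,  0,  0,  0,  0,  0,  0,  0,  0]), array([-80, -75, -70, -65, -60, -55, -50, -45, -40, -35, -30, -25, -20,
       -15, -10,  -5,   0,   5,  10,  15,  20,  25,  30,  35,  40,  45,
        50,  55,  60,  65,  70,  75,  80,  85,  90,  95, 100, 105, 110,
       115, 120, 125, 130, 135]))
```

```bash
python3 - <<'E'
from h import *
s=pickle.load(open('f0_scene.pkl','rb'));d=pickle.load(open('f0_side.pkl','rb'))
p=np.load('mill.npy')
a=cv2.resize(d["image"][0:110,480:560,::-1],None,fx=5,fy=5,interpolation=cv2.INTER_CUBIC)
b=cv2.resize(s["image"][0:110,480:560,::-1],None,fx=5,fy=5,interpolation=cv2.INTER_CUBIC)
cv2.imwrite('pics/2_a.png',np.hstack([a[:, :400],b]))
o=np.array([207,-615,238.]);print(proj(d,o),proj(s,o))
w=cloud(d)[10:100,500:560];k=(w[...,2]>200)
q=w[k]-o
M=R.from_quat([.81216,-.58344,-.00075,-.00046]).as_matrix()
q=q@M
for z0 in range(-300,20,20):
    r=q[(q[:,2]>z0)&(q[:,2]<=z0+20)]
    if len(r): print(z0,len(r),r[:,:2].min(0).round(),r[:,:2].max(0).round())
E
```

```text
[[518.559176    82.05968635]] [[-61.44125271 238.51252949]]
-220 10 [-43. -26.] [-34.  -8.]
-200 188 [-42. -39.] [1. 1.]
-180 247 [-41. -38.] [27. 14.]
-160 296 [-45. -38.] [10. 19.]
-140 212 [-45. -24.] [18. 21.]
-120 680 [-98. -35.] [97. 32.]
-100 425 [-96. -35.] [92. 35.]
-80 331 [-90. -35.] [82. 36.]
-60 87 [-66. -12.] [61. 11.]
-40 136 [-65. -12.] [64. 12.]
-20 129 [-63. -11.] [58. 12.]
0 5 [-54.  -8.] [51.  9.]
```

View pics/2_a.png

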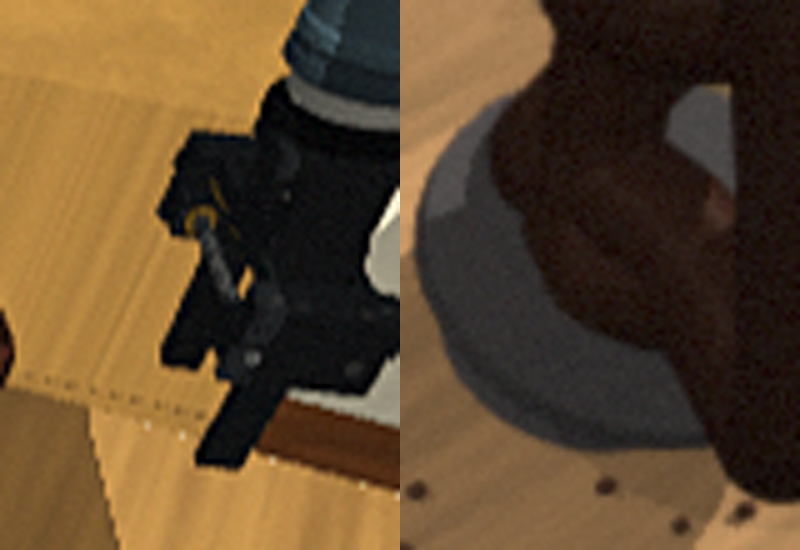

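```bash
cat >> h.py <<'E'
def Rm(p): return T(p)[0]
def hand(p,lean=0.,t=0.):
    """tool rotation matrix world. base: z=(s,0,-c) with 40deg+lean from vertical, x=-y_mill. t: turn about plunger axis (+ anticlockwise seen from handle end)"""
    a=np.deg2rad(40)+lean
    z=np.array([np.sin(a),0,-np.cos(a)]);x=np.array([0,-1.,0]);y=np.cross(z,x)
    H=np.c_[x,y,z]
    ax=np.array([-np.sin(np.deg2rad(40)),0,np.cos(np.deg2rad(40))])
    return Rm(p)@R.from_rotvec(ax*t).as_matrix()@H
def plan(pos,rot,n,opening,o=None,curve=None):
    from workcell import readout
    o=o or readout.get_obs()
    p0=np.array(o["tcp_pos"]);R0=R.from_quat(o["eef_rot"])
    rv=(R0.inv()*R.from_matrix(rot)).as_rotvec()
    rows=[]
    P=p0.copy();Q=R0
    for i in range(n):
        tp=p0+(np.array(pos)-p0)*(i+1)/n;tq=R0*R.from_rotvec(rv*(i+1)/n)
        sh=Q.inv().apply(tp-P)/10;dr=(Q.inv()*tq).as_rotvec()
        rows.append(' '.join(f'{v:.2f}' for v in sh)+' '+' '.join(f'{v:.3f}' for v in dr)+f' {opening}')
        P,Q=tp,tq
    print('dist',np.linalg.norm(np.array(pos)-p0).round(1),'ang',np.linalg.norm(rv).round(3));print('; '.join(rows))
E
python3 - <<'E'
from h import *
p=np.load('mill.npy')
g=np.array([-101,-115,112.]);ax=np.array([-.643,0,.766])
t=m2w(p,g+150*ax)[0];print(t)
plan(t,hand(p),14,1)
E
```

```text
[ 556.57849968 -162.37963325  226.9       ]
dist 572.3 ang 0.795
-2.27 -3.40 0.08 0.049 0.010 0.027 1; -2.36 -3.33 0.23 0.049 0.010 0.027 1; -2.45 -3.25 0.36 0.049 0.010 0.027 1; -2.54 -3.16 0.50 0.049 0.010 0.027 1; -2.63 -3.07 0.63 0.049 0.010 0.027 1; -2.72 -2.96 0.75 0.049 0.010 0.027 1; -2.80 -2.85 0.86 0.049 0.010 0.027 1; -2.88 -2.73 0.97 0.049 0.010 0.027 1; -2.97 -2.60 1.08 0.049 0.010 0.027 1; -3.04 -2.46 1.17 0.049 0.010 0.027 1; -3.12 -2.32 1.26 0.049 0.010 0.027 1; -3.19 -2.18 1.34 0.049 0.010 0.027 1; -3.26 -2.02 1.41 0.049 0.010 0.027 1; -3.33 -1.86 1.48 0.049 0.010 0.027 1
```

Request:
{"op": "carry_out", "data": {
  "commands": "-2.3 -3.4 0.1 0.05 0.01 0.027 1; -2.4 -3.3 0.2 0.05 0.01 0.027 1; -2.4 -3.2 0.4 0.05 0.01 0.027 1; -2.5 -3.2 0.5 0.05 0.01 0.027 1; -2.6 -3.1 0.6 0.05 0.01 0.027 1; -2.7 -3.0 0.7 0.05 0.01 0.027 1; -2.8 -2.8 0.9 0.05 0.01 0.027 1"
}}

```text
time_s: 0.85
tcp_pos: [385.2, -387.1, 231.6]
eef_rot: [0.735, -0.653, 0.133, -0.123]
wrist_force: [0.2, -0.7, -0.0]
gripper_width: 0.999
```

```bash
python3 - <<'E'
from h import *
p=np.load('mill.npy')
g=np.array([-101,-115,112.]);ax=np.array([-.643,0,.766])
t=m2w(p,g+150*ax)[0]
from workcell import readout
o=readout.get_obs();print(o['time_s'],o['tcp_pos'],o['q'].round(2))
plan(t,hand(p),9,1)
E
```

```text
0.85 [ 385.16402639 -387.0961495   231.60491948] [ 1.05  0.28 -0.21  2.01 -0.37  0.65 -0.32]
dist 282.7 ang 0.376
-2.27 -2.04 0.75 0.037 0.007 0.019 1; -2.31 -1.97 0.81 0.037 0.007 0.019 1; -2.35 -1.89 0.86 0.037 0.007 0.019 1; -2.40 -1.81 0.91 0.037 0.007 0.019 1; -2.43 -1.74 0.96 0.037 0.007 0.019 1; -2.47 -1.65 1.01 0.037 0.007 0.019 1; -2.51 -1.57 1.05 0.037 0.007 0.019 1; -2.54 -1.48 1.09 0.037 0.007 0.019 1; -2.58 -1.39 1.13 0.037 0.007 0.019 1
```

Request:
{"op": "carry_out", "data": {
  "commands": "-2.3 -2.0 0.75 0.037 0.007 0.019 1; -2.3 -2.0 0.8 0.037 0.007 0.019 1; -2.4 -1.9 0.9 0.037 0.007 0.019 1; -2.4 -1.8 0.9 0.037 0.007 0.019 1; -2.4 -1.7 1.0 0.037 0.007 0.019 1; -2.5 -1.7 1.0 0.037 0.007 0.019 1; -2.5 -1.6 1.0 0.037 0.007 0.019 1; -2.5 -1.5 1.1 0.037 0.007 0.019 1; -2.6 -1.4 1.1 0.037 0.007 0.019 1"
}}

```text
time_s: 1.75
tcp_pos: [537.1, -182.6, 232.0]
eef_rot: [-0.657, 0.685, -0.227, 0.221]
wrist_force: [0.8, -0.1, -0.0]
gripper_width: 1.001
```

```bash
cat >> h.py <<'E'
def snap(tag,names=("scene","side","wrist")):
    from workcell import readout,viewer
    out={}
    for n in names:
        o=readout.get_obs();f=viewer.grab_frame(n)
        if n=="wrist": f["tcp"]=o["tcp_pos"];f["rot"]=o["eef_rot"]
        pickle.dump(f,open(f'f{tag}_{n}.pkl','wb'));cv2.imwrite(f'pics/{tag}_{n}.png',f["image"][:,:,::-1]);out[n]=f
    print(o['time_s'],o['tcp_pos'].round(1),o['q'].round(2),o['wrist_force'].round(1),round(o['gripper_width'],3))
    return out
def wray(f,u,v):
    K=f["camera_matrix"];dx,dy=(u-K[0,2]),(v-K[1,2]);r=np.hypot(dx,dy);th=r/K[0,0]
    d=np.array([np.sin(th)*dx/max(r,1e-9),np.sin(th)*dy/max(r,1e-9),np.cos(th)])
    X=f["tool_from_camera"];Q=R.from_quat(f["rot"]).as_matrix()
    return Q@X[:3,3]+f["tcp"],Q@(X[:3,:3]@d)
def wproj(f,P):
    X=f["tool_from_camera"];Q=R.from_quat(f["rot"]).as_matrix();K=f["camera_matrix"]
    t=(np.atleast_2d(P)-f["tcp"])@Q; c=(t-X[:3,3])@X[:3,:3]
    th=np.arctan2(np.hypot(c[:,0],c[:,1]),c[:,2]);r=th*K[0,0];h=np.hypot(c[:,0],c[:,1])
    return np.c_[K[0,2]+r*c[:,0]/h,K[1,2]+r*c[:,1]/h]
def wcloud(f):
    z=f["range_z"];out=np.full(z.shape+(3,),np.nan);K=f["camera_matrix"]
    v,u=np.mgrid[:z.shape[0],:z.shape[1]];dx,dy=u-K[0,2],v-K[1,2];r=np.hypot(dx,dy)+1e-9;th=r/K[0,0]
    c=np.dstack([np.tan(th)*dx/r*z,np.tan(th)*dy/r*z,z]);X=f["tool_from_camera"];Q=R.from_quat(f["rot"]).as_matrix()
    w=(c@X[:3,:3].T+X[:3,3])@Q.T+f["tcp"];w[(z==0)|(th>1.4)]=np.nan;return w
E
python3 - <<'E'
from h import *
f=snap('3',("wrist","side"))['wrist']
p=np.load('mill.npy')
cv2.imwrite('pics/3_wz.png',cv2.resize(f["image"][:300,100:480,::-1],None,fx=2,fy=2,interpolation=cv2.INTER_CUBIC))
E
```

```text
1.8 [ 540.8 -175.5  233.4] [ 0.39  0.2  -0.04  2.26 -1.27  0.19 -0.05] [-0.   1.4  0.9] 0.998
```

View pics/3_wz.png

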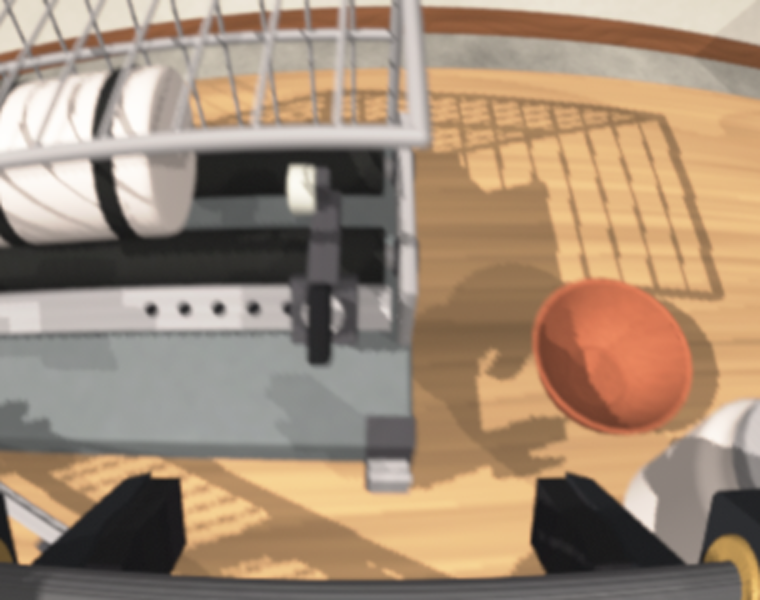

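View pics/3_side.png

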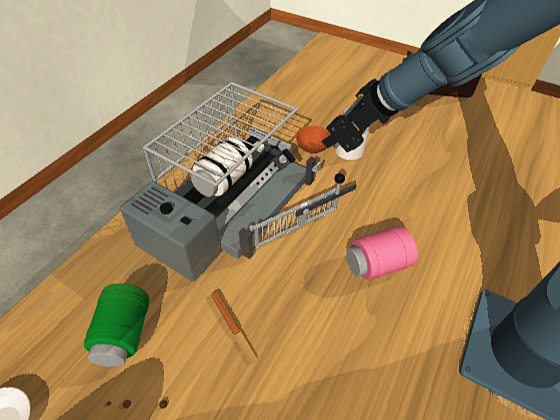

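```bash
python3 - <<'E'
from h import *
f=snap('4',("wrist",))['wrist']
p=np.load('mill.npy')
im=f["image"];g=im.max(2)
z=cv2.resize(im[50:200,90:320,::-1],None,fx=3.4,fy=3.4,interpolation=cv2.INTER_CUBIC)
cv2.imwrite('pics/4_wz.png',z)
# holes: dark blobs
m=(g<70).astype(np.uint8);n,l,st,c=cv2.connectedComponentsWithStats(m)
for i in range(1,n):
    if 4<=st[i,4]<60 and 130<c[i,1]<175:
        e,d=wray(f,*c[i]);P=e+d*(78-e[2])/d[2];print(c[i].round(1),st[i,4],w2m(p,P).round(1))
print('hole pred',wproj(f,m2w(p,[[-72,y,78] for y in(-95,-75,-55,-35,-15)])).round(1))
print('hood fr, pad, tee, keeper',wproj(f,m2w(p,[[-93,-156,232],[-15,-95,112],[-101,-115,112],[-163,-150,76],[-174,-150,96]])).round(1))
w=wcloud(f);wm=w2m(p,w.reshape(-1,3)).reshape(420,560,3)
# white pad / jar cluster
hsv=cv2.cvtColor(im,cv2.COLOR_RGB2HSV)
pad=(hsv[...,2]>150)&(np.abs(wm[...,1]+95)<20)&(wm[...,2]>95)&(wm[...,2]<130)&(np.abs(wm[...,0]+15)<25)
q=wm[pad];print('pad',len(q),np.percentile(q,[2,50,98],axis=0).round(1))
j=(np.abs(wm[...,0])<52)&(wm[...,1]>-60)&(wm[...,1]<60)&(wm[...,2]>95)&(wm[...,2]<186)
q=wm[j];r=np.hypot(q[:,0],q[:,2]-133);k=np.abs(r-50)<5;print('jar',np.percentile(q[k,1],[0.5,2,5,10]),np.median(r[k]))
print(np.histogram(q[:,1],bins=np.arange(-50,-10,2)))
E
```

```text
1.85 [ 539.8 -177.2  233.1] [ 0.4   0.2  -0.05  2.26 -1.26  0.19 -0.05] [ 0.1  0.3 -0. ] 1.001
[304.8 139.6] 5 [[ -45.6 -152.6   78. ]]
[216.6 157.2] 14 [[-71.3 -54.5  78. ]]
[182.6 157.4] 13 [[-71.7 -14.5  78. ]]
[199.5 157.3] 14 [[-71.5 -34.6  78. ]]
[234.2 157.4] 16 [[-71.2 -74.5  78. ]]
[251.7 157.6] 9 [[-71. -94.  78.]]
[282.6 164.9] 8 [[ -79.3 -128.4   78. ]]
hole pred [[252.5 158.3]
 [234.6 158. ]
 [217.  157.8]
 [199.8 157.7]
 [183.  157.6]]
hood fr, pad, tee, keeper [[324.7  75.5]
 [254.1  98.7]
 [268.3 167.6]
 [301.8 240.8]
 [302.9 246.7]]
pad 314 [[ -27.5 -107.7  108.7]
 [ -21.8 -101.   121.9]
 [  -6.9  -93.8  125.7]]
jar [-29.14197267 -28.15443559 -26.11083193 -22.46060191] 47.78674234535416
(array([  0,   0,   0,   0,   0,   0,   0,   0,   0, 506, 703, 161, 161,
       137, 134, 138, 129, 128,  92]), array([-50, -48, -46, -44, -42, -40, -38, -36, -34, -32, -30, -28, -26,
       -24, -22, -20, -18, -16, -14, -12]))
```

View pics/4_wz.png

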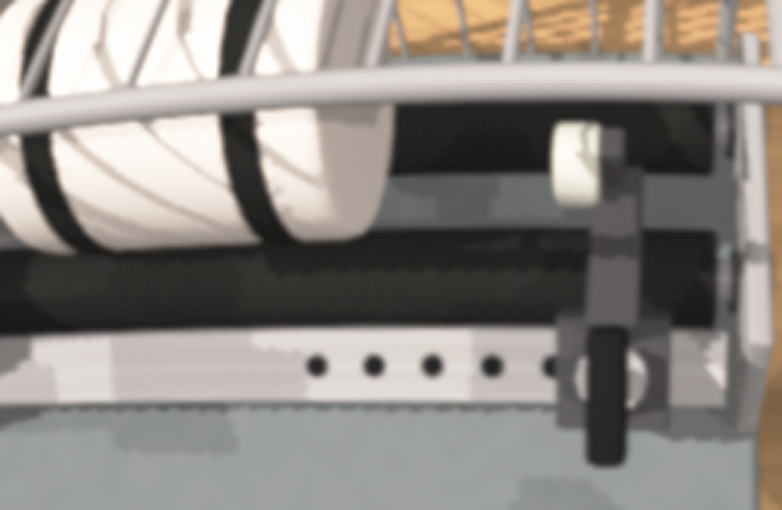

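```bash
cat > clr.py <<'E'
from h import *
AX=np.array([-np.sin(np.deg2rad(40)),0,np.cos(np.deg2rad(40))]);U=np.array([np.cos(np.deg2rad(40)),0,np.sin(np.deg2rad(40))])
I=np.array([0,0,0.])
def pose(slide,draw,t,lean,b,e):
    """mill frame; b=mm down-slope shift along bar; e = TCP past bar middle (mm) along tool z"""
    a=np.deg2rad(40)+lean
    z=np.array([np.sin(a),0,-np.cos(a)]);x=np.array([0,-1.,0]);H=np.c_[x,np.cross(z,x),z]
    Rt=R.from_rotvec(AX*t).as_matrix()
    c=np.array([-101,-115+slide,112.])+AX*draw
    return c+Rt@(-U*b+z*e),Rt@H
boxes=[((0,0,-94.5),(97,36,30.5)),((0,0,-190),(45,45,65)),((0,0,-32),(62,12,32))]
def clear(P,H,pts):
    q=(pts-P)@H;m=1e9
    for c,h in boxes:
        d=np.abs(q-np.array(c))-np.array(h)
        m=min(m,(np.linalg.norm(np.maximum(d,0),axis=1)+np.minimum(d.max(1),0)).min())
    return m
hood=np.array([[-93,y,232.] for y in np.arange(-160,161,2)]+[[x,y,228.] for x in range(-90,0,6) for y in range(-160,160,4)])
def gatepts(g):
    d=np.array([-np.sin(g),-np.cos(g)]);n=np.array([-np.cos(g),np.sin(g)]);h=np.array([-155,125.])
    return np.array([[*(h+d*235+n*8),145.]]),np.array([[*(h+d*s),100.] for s in range(0,245,5)]+[[*(h+d*s+n*8),94.] for s in range(140,295,5)])
fr=np.array([[-150,-150,98.],[-174,-150,96],[-150,142,100.]])
if __name__=="__main__":
    for g in (0.425,):
      B,G=gatepts(g)
      for b in (0,8,12):
       for lean in (0,.1,.2,.3,.4):
        for t in (0,.7,-.7,.9,-.9,1.2,-1.2,1.57,-1.57):
          P,H=pose(0,12,t,lean,b,9)
          print(b,lean,t,'hood %.0f'%(clear(P,H,hood)-4),'ball %.0f'%(clear(P,H,B)-12.5),'gate %.0f'%(clear(P,H,G)),'posts %.0f'%clear(P,H,fr)) if clear(P,H,hood)-4>4 and abs(t)>.5 or t==0 else 0
E
python3 clr.py
```

```text
0 0 0 hood 43 ball 42 gate 59 posts 35
0 0.1 0 hood 50 ball 30 gate 54 posts 33
0 0.2 0 hood 55 ball 18 gate 48 posts 31
0 0.2 0.7 hood 8 ball -4 gate 16 posts 36
0 0.3 0 hood 61 ball 4 gate 41 posts 25
0 0.3 0.7 hood 14 ball -2 gate 11 posts 30
0 0.4 0 hood 67 ball -10 gate 33 posts 18
0 0.4 0.7 hood 19 ball -0 gate 5 posts 23
0 0.4 -0.7 hood 9 ball -15 gate 27 posts -3
8 0 0 hood 51 ball 34 gate 52 posts 27
8 0.1 0 hood 58 ball 23 gate 46 posts 25
8 0.1 0.7 hood 9 ball -9 gate 16 posts 37
8 0.2 0 hood 63 ball 10 gate 40 posts 24
8 0.2 0.7 hood 16 ball -6 gate 11 posts 31
8 0.2 -0.7 hood 5 ball 5 gate 41 posts -5
8 0.3 0 hood 69 ball -4 gate 33 posts 21
8 0.3 0.7 hood 21 ball -4 gate 7 posts 24
8 0.3 -0.7 hood 10 ball -8 gate 31 posts -5
8 0.4 0 hood 75 ball -18 gate 26 posts 14
8 0.4 0.7 hood 27 ball -3 gate 2 posts 18
8 0.4 -0.7 hood 14 ball -15 gate 20 posts -5
8 0.4 0.9 hood 10 ball -10 gate 14 posts 15
12 0 0 hood 55 ball 30 gate 48 posts 23
12 0 0.7 hood 6 ball -3 gate 17 posts 34
12 0.1 0 hood 61 ball 19 gate 43 posts 21
12 0.1 0.7 hood 13 ball -10 gate 13 posts 33
12 0.2 0 hood 67 ball 6 gate 37 posts 20
12 0.2 0.7 hood 19 ball -7 gate 9 posts 28
12 0.2 -0.7 hood 8 ball 1 gate 37 posts -5
12 0.3 0 hood 73 ball -7 gate 30 posts 18
12 0.3 0.7 hood 25 ball -5 gate 5 posts 22
12 0.3 -0.7 hood 13 ball -12 gate 27 posts -5
12 0.3 0.9 hood 8 ball -11 gate 14 posts 20
12 0.4 0 hood 79 ball -21 gate 22 posts 14
12 0.4 0.7 hood 31 ball -5 gate -0 posts 15
12 0.4 -0.7 hood 17 ball -15 gate 17 posts -5
12 0.4 0.9 hood 13 ball -12 gate 14 posts 14
12 0.4 -0.9 hood 4 ball 3 gate 10 posts 1
```

```bash
python3 - <<'E'
from clr import *
B,G=gatepts(.88)
print(B)
for b in (0,6,10,12):
  for lean in (.1,.2,.3,.4,.5):
    for t in (0,.4,.75,.85,1,-.75,-.85):
      r=[]
      for s in (0,60):
        P,H=pose(s,12,t,lean,b,9)
        r+=[clear(P,H,hood)-4,clear(P,H,B)-12.5,clear(P,H,G),clear(P,H,fr)]
      if min(r)>4: print(b,lean,t,np.round(r))
E
```

```text
[[-341.22084569  -18.56460786  145.        ]]
0 0.1 0 [ 50. 100. 101.  33.  50.  88.  62.  38.]
0 0.1 0.4 [26. 89. 92. 43. 14. 77. 52. 57.]
0 0.2 0 [55. 84. 94. 31. 55. 69. 57. 31.]
0 0.2 0.4 [32. 86. 87. 37. 20. 63. 48. 51.]
0 0.3 0 [61. 67. 84. 25. 61. 48. 51. 25.]
0 0.3 0.4 [37. 85. 83. 31. 25. 50. 44. 44.]
0 0.4 0 [67. 52. 76. 18. 67. 27. 44. 18.]
0 0.4 0.4 [43. 87. 80. 24. 31. 42. 38. 38.]
0 0.4 0.75 [15. 91. 99. 23.  6. 73. 57. 52.]
0 0.5 0 [74. 42. 69. 12. 74.  5. 34. 12.]
0 0.5 0.4 [50. 89. 80. 19. 37. 39. 35. 31.]
0 0.5 0.75 [21. 89. 99. 17. 10. 74. 57. 47.]
6 0.1 0 [56. 95. 96. 27. 56. 82. 58. 34.]
6 0.1 0.4 [32. 86. 89. 37. 20. 73. 50. 53.]
6 0.2 0 [61. 79. 89. 26. 61. 63. 53. 28.]
6 0.2 0.4 [37. 83. 84. 33. 25. 59. 46. 47.]
6 0.3 0 [67. 63. 80. 21. 67. 43. 46. 21.]
6 0.3 0.4 [43. 83. 81. 26. 31. 47. 41. 40.]
6 0.3 0.75 [15. 90. 99. 25.  5. 69. 57. 54.]
6 0.4 0 [73. 49. 72. 15. 73. 22. 39. 15.]
6 0.4 0.4 [49. 85. 79. 20. 36. 40. 35. 34.]
6 0.4 0.75 [21. 89. 99. 18. 10. 71. 57. 47.]
6 0.5 0.4 [56. 87. 79. 14. 42. 39. 33. 27.]
6 0.5 0.75 [27. 88. 99. 12. 14. 71. 57. 41.]
6 0
[... 681 characters left out ...]
  62.  41.]
12 0.1 0 [61. 90. 92. 21. 61. 76. 53. 31.]
12 0.1 0.4 [38. 82. 87. 31. 25. 68. 47. 50.]
12 0.2 0 [67. 74. 84. 20. 67. 57. 48. 25.]
12 0.2 0.4 [43. 80. 82. 29. 31. 55. 43. 44.]
12 0.2 0.75 [15. 89. 99. 28.  5. 65. 56. 56.]
12 0.3 0 [73. 59. 75. 18. 73. 37. 42. 20.]
12 0.3 0.4 [49. 80. 78. 23. 36. 45. 38. 37.]
12 0.3 0.75 [21. 89. 99. 22. 10. 67. 56. 49.]
12 0.4 0 [79. 46. 67. 14. 79. 16. 34. 14.]
12 0.4 0.4 [55. 83. 77. 16. 42. 40. 33. 31.]
12 0.4 0.75 [27. 88. 99. 15. 14. 69. 57. 43.]
12 0.4 0.85 [ 18.  89. 103.  14.   7.  69.  61.  45.]
12 0.5 0.4 [62. 84. 78. 10. 48. 39. 32. 24.]
12 0.5 0.75 [33. 87. 99.  9. 18. 69. 57. 36.]
12 0.5 0.85 [ 24.  89. 103.   8.  11.  68.  62.  39.]
```

```bash
python3 - <<'E'
from clr import *
for g in (.55,.6,.65,.7,.75,.8):
 B,G=gatepts(g)
 print(g,B)
 for b,lean in ((10,.3),(10,.4)):
    R_=[]
    for t in (0,.4,.75):
      for s in (0,60):
        P,H=pose(s,12,t,lean,b,9)
        R_.append([clear(P,H,B)-12.5,clear(P,H,G)])
    print(b,lean,np.round(R_).tolist())
p=np.load('mill.npy');B,G=gatepts(.425);print(m2w(p,B), m2w(p,gatepts(.65)[0]))
E
```

```text
0.55 [[-284.65169498  -71.16176485  145.        ]]
10 0.3 [[8.0, 43.0], [8.0, 24.0], [22.0, 25.0], [5.0, 5.0], [16.0, 28.0], [12.0, 5.0]]
10 0.4 [[-8.0, 33.0], [-8.0, 17.0], [25.0, 17.0], [-11.0, -0.0], [16.0, 28.0], [12.0, 1.0]]
0.6 [[-294.29366617  -64.43672972  145.        ]]
10 0.3 [[14.0, 47.0], [13.0, 26.0], [29.0, 32.0], [7.0, 9.0], [27.0, 38.0], [22.0, 11.0]]
10 0.4 [[-2.0, 37.0], [-3.0, 20.0], [32.0, 24.0], [-9.0, 3.0], [27.0, 38.0], [22.0, 7.0]]
0.65 [[-303.58747574  -57.23820141  145.        ]]
10 0.3 [[21.0, 52.0], [19.0, 29.0], [37.0, 39.0], [10.0, 14.0], [38.0, 49.0], [32.0, 18.0]]
10 0.4 [[6.0, 42.0], [1.0, 22.0], [40.0, 33.0], [-6.0, 8.0], [38.0, 49.0], [32.0, 15.0]]
0.7 [[-312.509894    -49.58417251  145.        ]]
10 0.3 [[29.0, 57.0], [23.0, 32.0], [46.0, 47.0], [15.0, 19.0], [50.0, 60.0], [41.0, 26.0]]
10 0.4 [[14.0, 47.0], [5.0, 25.0], [48.0, 42.0], [3.0, 12.0], [49.0, 61.0], [42.0, 24.0]]
0.75 [[-321.03861956  -41.49377411  145.        ]]
10 0.3 [[37.0, 62.0], [28.0, 35.0], [55.0, 56.0], [22.0, 24.0], [61.0, 72.0], [47.0, 34.0]]
10 0.4 [[23.0, 52.0], [9.0, 28.0], [58.0, 52.0], [13.0, 18.0], [60.0, 72.0], [50.0, 33.0]]
0.8 [[-329.15233504  -32.98722797  145.        ]]
10 0.3 [[46.0, 67.0], [32.0, 38.0], [65.0, 65.0], [31.0, 30.0], [72.0, 83.0], [54.0, 42.0]]
10 0.4 [[32.0, 58.0], [12.0, 30.0], [67.0, 62.0], [23.0, 23.0], [71.0, 83.0], [57.0, 43.0]]
[[ 496.80682065 -129.34486329  145.        ]] [[454.28988472 -98.04746104 145.        ]]
```

```bash
cat >> h.py <<'E'
def vert(p,yaw=0.):
    x=np.array([np.sin(yaw),-np.cos(yaw),0]);z=np.array([0,0,-1.]);return Rm(p)@np.c_[x,np.cross(z,x),z]
E
python3 - <<'E'
from h import *
p=np.load('mill.npy')
t=m2w(p,[-176,-19,190])[0];print(t)
plan(t,vert(p),6,0)
E
```

```text
[584.03246301 -67.92126995 190.        ]
dist 128.3 ang 0.646
-1.89 -0.12 0.99 -0.108 0.002 0.005 0; -1.89 -0.22 0.97 -0.108 0.002 0.005 0; -1.89 -0.31 0.94 -0.108 0.002 0.005 0; -1.90 -0.40 0.90 -0.108 0.002 0.005 0; -1.90 -0.49 0.84 -0.108 0.002 0.005 0; -1.91 -0.57 0.78 -0.108 0.002 0.005 0
```

Request:
{"op": "carry_out", "data": {
  "commands": "-1.9 -0.1 1.0 -0.11 0 0.005 0; -1.9 -0.2 1.0 -0.11 0 0.005 0; -1.9 -0.3 0.95 -0.11 0 0.005 0; -1.9 -0.4 0.9 -0.11 0 0.005 0; -1.9 -0.5 0.85 -0.11 0 0.005 0; -1.9 -0.6 0.8 -0.11 0 0.005 0; 0 0 0 0 0 0 0"
}}

```text
time_s: 2.6
tcp_pos: [574.0, -106.8, 204.0]
eef_rot: [-0.682, 0.727, -0.045, 0.065]
wrist_force: [0.4, -0.4, -1.3]
gripper_width: 0.388
```

```bash
python3 - <<'E'
from h import *
p=np.load('mill.npy')
from workcell import readout
o=readout.get_obs();print(o['q'].round(2),w2m(p,o['tcp_pos']).round(1),o['gripper_width'])
plan(m2w(p,[-176,-19,80])[0],vert(p),4,0)
E
```

```text
[-0.24  0.42  0.48  1.9  -0.36  0.74 -1.2 ] [[-183.5  -58.4  204. ]] 0.3876167253461365
dist 130.3 ang 0.159
-0.88 0.30 3.12 -0.039 0.008 -0.001 0; -0.91 0.18 3.12 -0.039 0.008 -0.001 0; -0.93 0.05 3.12 -0.039 0.008 -0.001 0; -0.96 -0.07 3.11 -0.039 0.008 -0.001 0
```

Request:
{"op": "carry_out", "data": {
  "commands": "-1.8 0.4 0.8 -0.08 0.016 0 0; -1.8 0.4 0.8 -0.08 0.016 0 0; -0.2 0 3.0 0 0 0 0; 0 0 3.0 0 0 0 0; 0 0 3.0 0 0 0 0; 0 0 2.0 0 0 0 0; 0 0 0 0 0 0 0"
}}

```text
time_s: 3.3
tcp_pos: [563.6, -89.4, 70.9]
eef_rot: [-0.673, 0.739, 0.003, -0.005]
wrist_force: [0.1, 0.1, -0.8]
gripper_width: 0.006
```

```bash
python3 - <<'E'
from h import *
p=np.load('mill.npy')
o=snap('5',("wrist","side"))
print(w2m(p,o["wrist"]["tcp"]).round(1), R.from_quat(o["wrist"]["rot"]).as_matrix().round(2))
plan(m2w(p,[-176,-19,80])[0],vert(p),2,0)
plan(m2w(p,[-236,10,80])[0],vert(p),6,0)
E
```

```text
3.35 [564.3 -90.1  72.2] [-0.23  0.68  0.42  1.87 -0.41  0.69 -1.24] [-0.5 -0.7  0. ] 0.005
[[-195.   -41.7   70.9]] [[-0.09 -1.   -0.01]
 [-1.    0.09 -0.  ]
 [ 0.    0.01 -1.  ]]
dist 29.2 ang 0.032
-1.16 -0.81 -0.33 0.004 -0.001 -0.015 0; -1.15 -0.83 -0.33 0.004 -0.001 -0.015 0
dist 67.6 ang 0.032
-0.84 0.74 -0.10 0.001 -0.000 -0.005 0; -0.84 0.74 -0.11 0.001 -0.000 -0.005 0; -0.85 0.73 -0.11 0.001 -0.000 -0.005 0; -0.85 0.73 -0.11 0.001 -0.000 -0.005 0; -0.86 0.73 -0.11 0.001 -0.000 -0.005 0; -0.86 0.72 -0.11 0.001 -0.000 -0.005 0
```

View pics/5_side.png

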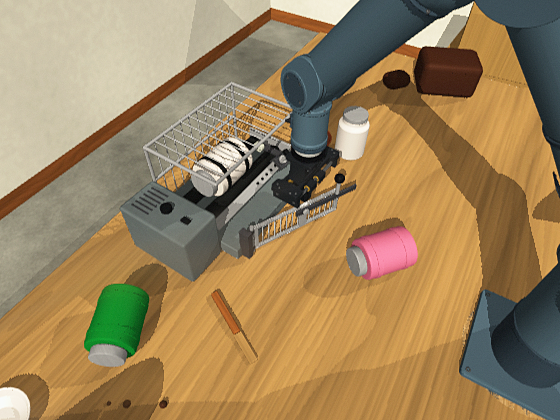

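View pics/5_wrist.png

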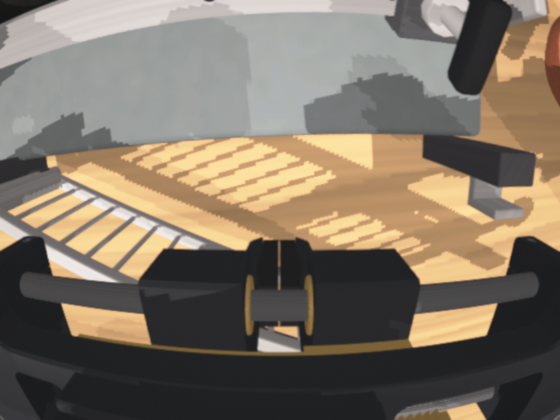

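Request:
{"op": "carry_out", "data": {
  "commands": "-2.0 0 -0.3 0 0 0 0; -2.0 0.1 -0.3 0 0 0 0; -0.6 1.0 0 0 0 0 0; -0.4 1.0 0 0 0 0 0; -0.4 1.0 0 0 0 0 0; -0.4 1.0 0 0 0 0 0; -0.4 0.7 0 0 0 0 0; 0 0 0 0 0 0 0"
}}

```text
time_s: 4.2
tcp_pos: [522.5, -28.7, 86.1]
eef_rot: [-0.669, 0.743, -0.002, 0.0]
wrist_force: [-0.5, -0.1, 0.9]
gripper_width: 0.004
```

```bash
python3 - <<'E'
from h import *
p=np.load('mill.npy')
from workcell import readout
o=readout.get_obs();print(o['q'].round(2),o['wrist_force'].round(1))
o=snap('6',("scene",))
print(w2m(p,readout.get_obs()["tcp_pos"]).round(1))
E
```

```text
[-0.37  0.59  0.44  2.   -0.41  0.63 -1.34] [-0.5 -0.1  0.9]
4.2 [522.5 -28.7  86.1] [-0.37  0.59  0.44  2.   -0.41  0.63 -1.34] [-0.5 -0.1  0.9] 0.004
[[-239.4   15.9   86.1]]
```

View pics/6_scene.png

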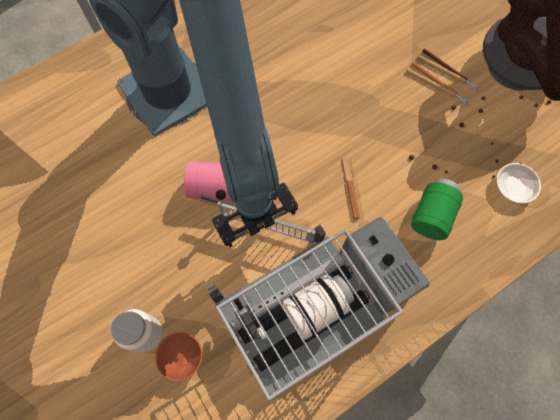

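```bash
python3 - <<'E'
from h import *
p=np.load('mill.npy');f=pickle.load(open('f6_scene.pkl','rb'))
cv2.imwrite('pics/6_z.png',cv2.resize(f["image"][160:260,170:340,::-1],None,fx=4.5,fy=4.5,interpolation=cv2.INTER_CUBIC))
b=w2m(p,onz(f,220.5,195,145))[0];v=b[:2]-[-155,125];print(b,np.arctan2(-v[0],-v[1])-np.arctan2(8,235),np.hypot(*v))
E
```

```text
[-334.6316431   -26.78684514  145.        ] 0.8351889291881149 235.17392194050637
```

View pics/6_z.png

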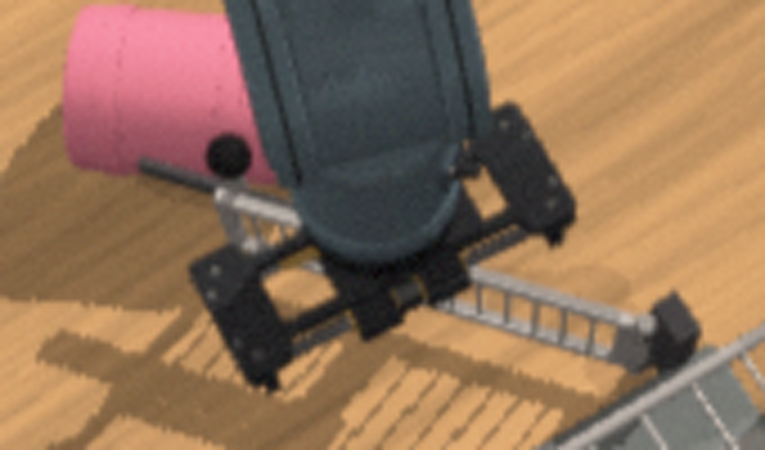

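```bash
python3 - <<'E'
from clr import *
p=np.load('mill.npy')
P,H=pose(0,0,0,.3,10,9);Q=P-H[:,2]*90
print(P,Q); 
plan(m2w(p,Q+[0,0,20])[0],Rm(p)@H,8,.6)
E
```

```text
[-101.0963038  -115.          100.69526257] [-176.73771014 -115.          149.46387591]
dist 167.4 ang 0.995
1.60 -0.86 -1.03 0.124 -0.003 -0.005 0.6; 1.61 -0.97 -0.93 0.124 -0.003 -0.005 0.6; 1.61 -1.07 -0.80 0.124 -0.003 -0.005 0.6; 1.61 -1.15 -0.67 0.124 -0.003 -0.005 0.6; 1.62 -1.22 -0.53 0.124 -0.003 -0.005 0.6; 1.62 -1.27 -0.38 0.124 -0.003 -0.005 0.6; 1.62 -1.30 -0.22 0.124 -0.003 -0.005 0.6; 1.63 -1.31 -0.06 0.124 -0.003 -0.005 0.6
```

Request:
{"op": "carry_out", "data": {
  "commands": "0.5 -1.5 -3.5 0 0 0 0; 1.0 -1.5 -4.0 0 0 0 0; 1.6 -1.0 -3.5 0.12 0 0 0.6; 1.6 -1.0 -1.0 0.12 0 0 0.6; 1.6 -1.0 0 0.12 0 0 0.6; 1.6 -0.8 0 0.12 0 0 0.6; 1.6 -0.8 0 0.12 0 0 0.6"
}}

```text
time_s: 4.95
tcp_pos: [584.5, -117.7, 218.2]
eef_rot: [-0.648, 0.715, -0.19, 0.178]
wrist_force: [-0.3, 1.0, -0.8]
gripper_width: 0.434
```

```bash
cat > st.py <<'E'
from clr import *
import sys
from workcell import readout
p=np.load('mill.npy')
def st():
    o=readout.get_obs();print('t',o['time_s'],'mill tcp',w2m(p,o['tcp_pos']).round(1),'q',o['q'].round(2),'F',(Rm(p).T@o['wrist_force']).round(1),'w',round(o['gripper_width'],3));return o
def go(slide,draw,t,lean,b,e,back,n,op):
    P,H=pose(slide,draw,t,lean,b,e);plan(m2w(p,P-H[:,2]*back)[0],Rm(p)@H,n,op)
E
python3 - <<'E'
from st import *
st();go(0,0,0,.3,10,9,90,5,.6)
E
```

```text
t 4.95 mill tcp [[-172.4  -68.7  218.2]] q [-0.23  0.28  0.44  2.16 -0.69  0.24 -0.88] F [-0.3  1.  -0.8] w 0.434
dist 83.0 ang 0.473
0.94 0.73 1.15 0.094 -0.003 -0.006 0.6; 0.94 0.84 1.08 0.094 -0.003 -0.006 0.6; 0.94 0.95 0.99 0.094 -0.003 -0.006 0.6; 0.93 1.04 0.89 0.094 -0.003 -0.006 0.6; 0.93 1.13 0.79 0.094 -0.003 -0.006 0.6
```

Request:
{"op": "carry_out", "data": {
  "commands": "1.0 0.8 1.2 0.09 0 0 0.6; 1.0 0.9 1.1 0.09 0 0 0.6; 1.0 1.0 1.0 0.09 0 0 0.6; 1.0 1.1 0.9 0.09 0 0 0.6; 1.0 1.2 0.8 0.09 0 0 0.6; 0 0 0 0 0 0 0.6"
}}

```text
time_s: 5.55
tcp_pos: [586.5, -163.2, 245.0]
eef_rot: [-0.638, 0.694, -0.226, 0.245]
wrist_force: [-0.2, -0.2, -0.1]
gripper_width: 0.599
```

```bash
python3 - <<'E'
from st import *
st();go(0,0,0,.3,10,9,90,4,.6)
E
```

```text
t 5.55 mill tcp [[-167.6 -113.9  245. ]] q [ 0.3   0.24 -0.    2.19 -1.3   0.19 -0.12] F [-0.2 -0.2 -0.1] w 0.599
dist 96.0 ang 0.323
0.15 1.68 1.71 0.080 0.008 -0.010 0.6; 0.12 1.81 1.57 0.080 0.008 -0.010 0.6; 0.09 1.93 1.42 0.080 0.008 -0.010 0.6; 0.06 2.04 1.27 0.080 0.008 -0.010 0.6
```

```bash
cat > fk.py <<'E'
import numpy as np
from scipy.spatial.transform import Rotation as R
S=None
def fk(q,prm,sg):
    h,L1,L2,L3,o1,o7=prm[:6]
    M=np.eye(3);P=np.array([0,0,h]);z=np.array([0,0,1.])
    def rot(ax,a): return R.from_rotvec(np.array(ax)*a).as_matrix()
    M=rot(z,sg[0]*q[0]+o1);M=M@rot([0,1,0],q[1]);P=P+M@(z*L1)
    M=M@rot(z,sg[1]*q[2])@rot([0,1,0],q[3]);P=P+M@(z*L2)
    M=M@rot(z,sg[2]*q[4])@rot([0,1,0],q[5])@rot(z,sg[3]*q[6]+o7);P=P+M@(z*L3)
    return P,M
E
python3 - <<'E'
from fk import *
import itertools
from scipy.optimize import least_squares
from workcell import readout
D=[([ 1.17978825,0.53720174,-0.004468,1.53887537,0.00261425,1.06728996,-0.07123066],[207.23,-615.42,237.81],[ .812156220,-.583439364,-.00075,-.00046]),
([1.05,.28,-.21,2.01,-.37,.65,-.32],[385.2,-387.1,231.6],[.735,-.653,.133,-.123]),
([.4,.2,-.05,2.26,-1.26,.19,-.05],[539.8,-177.2,233.1],[-.657,.685,-.227,.221]),
([-.24,.42,.48,1.9,-.36,.74,-1.2],[574,-106.8,204],[-.682,.727,-.045,.065]),
([-.37,.59,.44,2.,-.41,.63,-1.34],[522.5,-28.7,86.1],[-.669,.743,-.002,0]),
([-.23,.28,.44,2.16,-.69,.24,-.88],[584.5,-117.7,218.2],[-.648,.715,-.19,.178])]
o=readout.get_obs();D.append((o['q'],o['tcp_pos'],o['eef_rot']))
best=None
for sg in itertools.product((1,-1),repeat=4):
    def f(x):
        r=[]
        for q,P,Q in D:
            p,M=fk(q,x,sg);r+=list(p-P);r+=list((M-R.from_quat(Q).as_matrix()).ravel()*300)
        return r
    for o1 in (0,1.57,3.14,-1.57):
      for o7 in (0,1.57,3.14,-1.57):
        s=least_squares(f,[340,400,400,250,o1,o7],max_nfev=60)
        if best is None or s.cost<best[0]: best=(s.cost,sg,s.x,np.array(s.fun))
print(best[:3]);print(best[3].reshape(-1,12)[:,:3].round(1))
np.save('fk.npy',np.r_[best[2],best[1]])
E
```

```text
(np.float64(767.4276161202471), (-1, -1, -1, -1), array([ 3.41138401e+02,  5.03329258e+02,  4.53688844e+02,  3.13102589e+02,
       -6.22517848e-02,  3.08543370e+00]))
[[ 5.8 -2.9  3.1]
 [12.6 -3.1  4.6]
 [ 1.2  2.6 -0.4]
 [-3.3  2.2 -1.5]
 [-4.7  7.4 -4.4]
 [-7.8  0.4  1. ]
 [-0.3  4.5 -2.3]]
```

```bash
cat >> fk.py <<'E'
_v=np.load('fk.npy');PR=_v[:6];SG=_v[6:]
LO=np.array([-2.7,-.37,-1.27,.24,-1.31,.19,-2.76]);HI=np.array([2.7,2.16,1.26,2.4,4.45,1.91,2.76])
from scipy.optimize import least_squares
def ik(P,M,q0,w=0.02):
    m=.03
    f=lambda q:np.r_[(fk(q,PR,SG)[0]-P)/100,(fk(q,PR,SG)[1]-M).ravel(),w*.05*(q-q0)]
    s=least_squares(f,np.clip(q0,LO+m,HI-m),bounds=(LO+m-1e-6,HI-m+1e-6))
    p,R_=fk(s.x,PR,SG);return s.x,np.linalg.norm(p-P),np.linalg.norm(R.from_matrix(R_.T@M).as_rotvec())
E
python3 - <<'E'
from st import *
from fk import *
rng=np.random.default_rng(0)
F=np.diag([-1,-1,1.])
for flip in (0,1):
  for args in ((0,0,0,.3,10,9,80),(0,0,0,.3,10,9,0),(0,12,.75,.3,10,9,0),(60,12,.75,.3,10,9,0),(60,0,0,.3,10,9,0),(0,0,0,.0,10,9,80),(0,12,.75,0,10,9,0)):
    P,H=pose(*args[:6]);P=P-H[:,2]*args[6]
    if flip:H=H@F
    Pw=m2w(p,P)[0];Hw=Rm(p)@H
    sols=[]
    for k in range(40):
        q,e,a=ik(Pw,Hw,rng.uniform(LO,HI))
        if e<3 and a<.02: sols.append((np.minimum(q-LO,HI-q)[[2,3,4,5,6]].min(),q))
    sols.sort(key=lambda s:-s[0])
    print(flip,args,len(sols),[(round(s[0],2),s[1].round(2).tolist()) for s in sols[:3]])
E
```

```text
0 (0, 0, 0, 0.3, 10, 9, 80) 0 []
0 (0, 0, 0, 0.3, 10, 9, 0) 24 [(np.float64(0.17), [-0.39, 0.98, 0.85, 2.23, 3.67, 1.11, 0.73]), (np.float64(0.17), [1.05, 1.03, -0.91, 2.23, 3.01, 0.74, 2.46]), (np.float64(0.17), [0.67, 0.78, -0.43, 2.23, 3.33, 0.75, 1.83])]
0 (0, 12, 0.75, 0.3, 10, 9, 0) 27 [(np.float64(0.25), [0.28, 0.7, 0.19, 2.15, 4.06, 0.81, 1.69]), (np.float64(0.25), [-0.2, 0.89, 0.81, 2.15, 4.05, 1.16, 1.38]), (np.float64(0.25), [0.91, 0.78, -0.57, 2.15, 3.8, 0.46, 2.26])]
0 (60, 12, 0.75, 0.3, 10, 9, 0) 24 [(np.float64(0.2), [0.09, 0.69, 0.26, 2.2, 3.92, 0.83, 1.71]), (np.float64(0.2), [0.1, 0.69, 0.26, 2.2, 3.92, 0.83, 1.71]), (np.float64(0.2), [0.46, 0.68, -0.17, 2.2, 3.8, 0.66, 2.0])]
0 (60, 0, 0, 0.3, 10, 9, 0) 25 [(np.float64(0.14), [-0.66, 1.11, 1.01, 2.26, 3.59, 1.13, 0.53]), (np.float64(0.14), [0.98, 1.09, -0.99, 2.26, 2.87, 0.88, 2.57]), (np.float64(0.14), [-0.63, 1.07, 0.97, 2.26, 3.58, 1.11, 0.57])]
0 (0, 0, 0, 0.0, 10, 9, 80) 19 [(np.float64(0.19), [-0.08, 0.47, 0.46, 2.21, 4.22, 0.42, 0.6]), (np.float64(0.13), [-0.51, 0.69, 1.02, 2.21, 4.32, 0.74, 0.32]), (np.flo
[... 981 characters left out ...]
81, 0.67, -1.16])]
1 (60, 0, 0, 0.3, 10, 9, 0) 23 [(np.float64(0.14), [1.04, 1.19, -1.09, 2.26, 2.82, 0.92, -0.42]), (np.float64(0.14), [0.76, 0.89, -0.7, 2.26, 3.03, 0.82, -0.97]), (np.float64(0.14), [0.89, 0.99, -0.87, 2.26, 2.95, 0.85, -0.76])]
1 (0, 0, 0, 0.0, 10, 9, 80) 28 [(np.float64(0.18), [1.13, 0.7, -1.04, 2.21, 2.11, 0.37, -0.08]), (np.float64(0.15), [-0.2, 0.5, 0.6, 2.21, 4.26, 0.48, -2.61]), (np.float64(0.14), [1.18, 0.77, -1.13, 2.21, 2.04, 0.45, 0.02])]
1 (0, 12, 0.75, 0, 10, 9, 0) 27 [(np.float64(0.29), [-0.16, 0.67, 0.56, 2.11, 4.14, 0.53, -1.81]), (np.float64(0.26), [1.04, 0.87, -0.98, 2.11, 2.2, 0.45, 0.67]), (np.float64(0.24), [0.01, 0.62, 0.34, 2.11, 4.06, 0.43, -1.65])]
```

```bash
cat > jp.py <<'E'
from st import *
from fk import *
from scipy.interpolate import interp1d
def rows(qs,op,o,N=10):
    """qs: list of joint waypoints (dense, per row)."""
    P0=np.array(o['tcp_pos']);R0=R.from_quat(o['eef_rot'])
    a,b=fk(o['q'],PR,SG); # model error correction: use model deltas
    Q=R.from_matrix(b);Pm=a;out=[]
    for q in qs[:N]:
        P2,M2=fk(q,PR,SG);Q2=R.from_matrix(M2)
        sh=Q.inv().apply(P2-Pm)/10;dr=(Q.inv()*Q2).as_rotvec()
        out.append(' '.join(f'{v:.1f}' for v in sh)+' '+' '.join(f'{v:.2f}' for v in dr)+f' {op}')
        print(q.round(2),'mill',w2m(p,P2).round(0),'n',np.linalg.norm(sh).round(1),np.linalg.norm(dr).round(2))
        Pm,Q=P2,Q2
    print('; '.join(out))
E
python3 - <<'E'
from jp import *
o=st()
q0=np.array(o['q']);
W=[q0,[.3,.2,0,2.15,-.9,.5,-.3],[.3,.2,0,2.15,1,.55,-.7],[.3,.2,0,2.15,3.3,.6,-1.5]]
W=np.array(W);k=np.cumsum([0,5,16,18]);f=interp1d(k,W,axis=0)
rows([f(i) for i in range(1,k[-1]+1)],.6,o,40)
E
```

```text
t 5.55 mill tcp [[-167.6 -113.9  245. ]] q [ 0.3   0.24 -0.    2.19 -1.3   0.19 -0.12] F [-0.2 -0.2 -0.1] w 0.599
[ 0.3   0.23 -0.    2.18 -1.22  0.25 -0.16] mill [[-169.  -93.  247.]] n 1.8 0.07
[ 0.3   0.22 -0.    2.17 -1.14  0.31 -0.19] mill [[-173.  -77.  251.]] n 1.7 0.07
[ 0.3   0.22 -0.    2.17 -1.06  0.38 -0.23] mill [[-179.  -62.  254.]] n 1.6 0.07
[ 0.3   0.21 -0.    2.16 -0.98  0.44 -0.26] mill [[-189.  -49.  255.]] n 1.6 0.07
[ 0.3   0.2   0.    2.15 -0.9   0.5  -0.3 ] mill [[-200.  -39.  256.]] n 1.6 0.07
[ 0.3   0.2   0.    2.15 -0.78  0.5  -0.32] mill [[-213.  -46.  247.]] n 1.8 0.1
[ 0.3   0.2   0.    2.15 -0.66  0.51 -0.35] mill [[-226.  -56.  238.]] n 1.8 0.1
[ 0.3   0.2   0.    2.15 -0.54  0.51 -0.38] mill [[-238.  -67.  231.]] n 1.8 0.1
[ 0.3   0.2   0.    2.15 -0.43  0.51 -0.4 ] mill [[-249.  -80.  224.]] n 1.8 0.1
[ 0.3   0.2   0.    2.15 -0.31  0.52 -0.42] mill [[-259.  -95.  219.]] n 1.8 0.1
[ 0.3   0.2   0.    2.15 -0.19  0.52 -0.45] mill [[-268. -110.  216.]] n 1.8 0.1
[ 0.3   0.2   0.    2.15 -0.07  0.52 -0.48] mill [[-276. -127.  214.]] n 1.8 0.1
[ 0.3   0
[... 2870 characters left out ...]
; 1.1 1.6 -0.1 -0.05 0.03 -0.08 0.6; 1.1 1.6 -0.1 -0.05 0.03 -0.08 0.6; 1.3 1.7 -0.1 -0.05 0.04 -0.06 0.6; 1.4 1.6 -0.1 -0.05 0.04 -0.06 0.6; 1.4 1.6 -0.1 -0.05 0.04 -0.06 0.6; 1.5 1.5 -0.1 -0.05 0.05 -0.06 0.6; 1.6 1.4 -0.1 -0.05 0.05 -0.06 0.6; 1.7 1.4 -0.1 -0.05 0.05 -0.06 0.6; 1.7 1.3 -0.1 -0.04 0.05 -0.06 0.6; 1.8 1.2 -0.1 -0.04 0.06 -0.06 0.6; 1.8 1.1 -0.1 -0.04 0.06 -0.06 0.6; 1.9 1.1 -0.1 -0.04 0.06 -0.06 0.6; 2.0 1.0 -0.1 -0.03 0.06 -0.06 0.6; 2.0 0.9 -0.1 -0.03 0.06 -0.06 0.6; 2.0 0.8 -0.1 -0.03 0.06 -0.06 0.6; 2.1 0.7 -0.1 -0.03 0.07 -0.06 0.6; 2.1 0.6 -0.1 -0.02 0.07 -0.06 0.6; 2.2 0.5 -0.1 -0.02 0.07 -0.06 0.6; 2.2 0.4 -0.1 -0.02 0.07 -0.06 0.6; 2.2 0.4 -0.1 -0.01 0.07 -0.06 0.6
```

Request:
{"op": "carry_out", "data": {
  "commands": "-1.7 -0.2 -0.4 -0.01 -0.06 -0.05 0.6; -1.6 0.0 -0.4 -0.01 -0.05 -0.05 0.6; -1.5 0.3 -0.4 -0.02 -0.05 -0.04 0.6; -1.4 0.5 -0.5 -0.03 -0.05 -0.04 0.6; -1.3 0.7 -0.5 -0.04 -0.04 -0.04 0.6; 0.4 1.7 -0.1 -0.06 0.01 -0.08 0.6; 0.5 1.7 -0.1 -0.06 0.01 -0.08 0.6; 0.5 1.7 -0.1 -0.06 0.01 -0.08 0.6; 0.6 1.7 -0.1 -0.06 0.02 -0.08 0.6; 0.6 1.7 -0.1 -0.06 0.02 -0.08 0.6"
}}

```text
time_s: 6.55
tcp_pos: [493.3, -137.7, 221.2]
eef_rot: [0.886, -0.441, 0.111, -0.092]
wrist_force: [-0.9, 1.1, 0.1]
gripper_width: 0.602
```

```bash
cat > sweep.py <<'E'
from jp import *
o=st();q0=np.array(o['q'])
W=[q0,[.3,.2,0,2.15,1,.55,-.7],[.3,.2,0,2.15,3.3,.6,-1.5]]
if q0[4]>1: W=[q0,W[2]]
n=[max(2,int(np.ceil((W[i+1][4]-W[i][4])/.15))) for i in range(len(W)-1)]
k=np.cumsum([0]+n);f=interp1d(k,np.array(W),axis=0)
rows([f(i) for i in range(1,k[-1]+1)],.6,o,10);print(k)
E
python3 sweep.py
```

```text
t 6.55 mill tcp [[-262.1  -94.4  221.2]] q [ 0.09  0.21  0.21  2.13 -0.34  0.58 -0.37] F [-1.   1.   0.1] w 0.602
[ 0.11  0.21  0.19  2.13 -0.19  0.58 -0.41] mill [[-273. -107.  217.]] n 2.6 0.12
[ 0.13  0.21  0.16  2.13 -0.04  0.58 -0.45] mill [[-283. -130.  215.]] n 2.5 0.12
[ 0.16  0.21  0.14  2.13  0.11  0.57 -0.48] mill [[-290. -154.  215.]] n 2.5 0.12
[ 0.18  0.21  0.12  2.14  0.26  0.57 -0.52] mill [[-294. -178.  219.]] n 2.5 0.12
[ 0.21  0.2   0.09  2.14  0.4   0.57 -0.55] mill [[-296. -202.  224.]] n 2.4 0.12
[ 0.23  0.2   0.07  2.14  0.55  0.56 -0.59] mill [[-295. -224.  232.]] n 2.4 0.12
[ 0.25  0.2   0.05  2.14  0.7   0.56 -0.63] mill [[-292. -245.  241.]] n 2.3 0.12
[ 0.28  0.2   0.02  2.15  0.85  0.55 -0.66] mill [[-286. -265.  252.]] n 2.3 0.12
[ 0.3   0.2   0.    2.15  1.    0.55 -0.7 ] mill [[-278. -282.  265.]] n 2.3 0.12
[ 0.3   0.2   0.    2.15  1.14  0.55 -0.75] mill [[-268. -297.  280.]] n 2.4 0.1
0.9 2.4 -0.1 -0.07 0.03 -0.09 0.6; 1.0 2.4 -0.0 -0.07 0.03 -0.09 0.6; 1.0 2.3 -0.0 -0.07 0.03 -0.09 0.6; 1.1 2.2 -0.0 -0.07 0.03 -0.09 0.6; 1.2 2.1 -0.0 -0.07 0.04 -0.09 0.6; 1.2 2.0 -0.0 -0.06 0.04 -0.09 0.6; 1.3 2.0 -0.0 -0.06 0.04 -0.09 0.6; 1.4 1.9 -0.0 -0.06 0.04 -0.09 0.6; 1.4 1.8 -0.0 -0.06 0.05 -0.09 0.6; 1.5 1.9 -0.1 -0.06 0.04 -0.07 0.6
[ 0  9 25]
```

Tracks well; continue.

Request:
{"op": "carry_out", "data": {
  "commands": "0.9 2.4 -0.1 -0.07 0.03 -0.09 0.6; 1.0 2.4 0 -0.07 0.03 -0.09 0.6; 1.0 2.3 0 -0.07 0.03 -0.09 0.6; 1.1 2.2 0 -0.07 0.03 -0.09 0.6; 1.2 2.1 0 -0.07 0.04 -0.09 0.6; 1.2 2.0 0 -0.06 0.04 -0.09 0.6; 1.3 2.0 0 -0.06 0.04 -0.09 0.6; 1.4 1.9 0 -0.06 0.04 -0.09 0.6; 1.4 1.8 0 -0.06 0.05 -0.09 0.6; 1.5 1.9 -0.1 -0.06 0.04 -0.07 0.6"
}}

```text
time_s: 7.55
tcp_pos: [487.2, -346.4, 280.2]
eef_rot: [0.933, -0.015, 0.151, 0.328]
wrist_force: [0.2, -0.4, -0.2]
gripper_width: 0.603
```

```bash
python3 sweep.py
```

```text
t 7.55 mill tcp [[-255.1 -303.   280.2]] q [-0.25  0.24  0.56  2.17  1.05  0.49 -0.65] F [ 0.3 -0.4 -0.2] w 0.603
[-0.21  0.23  0.52  2.17  1.2   0.5  -0.7 ] mill [[-265. -297.  288.]] n 2.1 0.1
[-0.17  0.23  0.49  2.17  1.35  0.51 -0.76] mill [[-252. -307.  303.]] n 2.2 0.1
[-0.14  0.23  0.45  2.17  1.5   0.51 -0.82] mill [[-237. -315.  318.]] n 2.2 0.1
[-0.1   0.23  0.41  2.17  1.65  0.52 -0.87] mill [[-221. -320.  334.]] n 2.3 0.1
[-0.06  0.22  0.37  2.17  1.8   0.53 -0.93] mill [[-204. -322.  350.]] n 2.3 0.1
[-0.03  0.22  0.34  2.16  1.95  0.54 -0.99] mill [[-186. -321.  365.]] n 2.4 0.1
[ 0.01  0.22  0.3   2.16  2.1   0.54 -1.04] mill [[-168. -316.  381.]] n 2.4 0.1
[ 0.04  0.22  0.26  2.16  2.25  0.55 -1.1 ] mill [[-150. -308.  395.]] n 2.5 0.1
[ 0.08  0.21  0.22  2.16  2.4   0.56 -1.16] mill [[-132. -297.  409.]] n 2.5 0.1
[ 0.12  0.21  0.19  2.16  2.55  0.56 -1.22] mill [[-115. -283.  421.]] n 2.5 0.1
1.2 1.8 0.1 -0.05 0.04 -0.07 0.6; 1.4 1.7 0.1 -0.05 0.04 -0.07 0.6; 1.5 1.7 0.0 -0.05 0.05 -0.07 0.6; 1.6 1.6 0.0 -0.05 0.05 -0.07 0.6; 1.7 1.6 0.0 -0.05 0.05 -0.07 0.6; 1.8 1.5 0.0 -0.05 0.06 -0.07 0.6; 1.9 1.5 -0.0 -0.05 0.06 -0.06 0.6; 2.0 1.4 -0.0 -0.04 0.07 -0.06 0.6; 2.1 1.4 -0.0 -0.04 0.07 -0.06 0.6; 2.2 1.3 -0.1 -0.04 0.07 -0.06 0.6
[ 0 15]
```

```bash
cat > togo.py <<'E'
from jp import *
def goal(slide,draw,t,lean,b,e,back,seed,w=.5):
    P,H=pose(slide,draw,t,lean,b,e);P=P-H[:,2]*back;H=H@np.diag([-1,-1,1.])
    return ik(m2w(p,P)[0],Rm(p)@H,np.array(seed),w),P
E
python3 - <<'E'
from togo import *
o=st();q0=np.array(o['q'])
for s in ([.1,.4,.2,2.2,3,.5,-1.3],[.4,.4,-.2,2.2,2.8,.5,-1.],[0.4,.5,0,2.2,3.3,.5,-1.5]):
    for lean in(0,.15):
        g,P=goal(0,0,0,lean,10,9,80,s);print(lean,P,g)
(g,_,_),_=goal(0,0,0,0,10,9,80,[.4,.4,-.2,2.2,2.8,.5,-1.])
k=18
rows([q0+(g-q0)*i/k for i in range(1,k+1)],.6,o,20)
E
```

```text
t 7.55 mill tcp [[-255.1 -303.   280.2]] q [-0.25  0.24  0.56  2.17  1.05  0.49 -0.65] F [ 0.3 -0.4 -0.2] w 0.603
0 [-154.29836472 -115.          159.96127936] (array([ 0.45057677,  0.43719951, -0.17480745,  2.21593392,  3.76083696,
        0.219999  , -1.96292412]), np.float64(0.14899086917105103), np.float64(0.004729598019396903))
0.15 [-161.91371389 -115.          152.5305022 ] (array([ 0.4787939 ,  0.49009403, -0.16841071,  2.31260303,  3.54725901,
        0.49830494, -1.70667388]), np.float64(0.027962541154798945), np.float64(0.0009935621162982823))
0 [-154.29836472 -115.          159.96127936] (array([ 0.92367828,  0.55175696, -0.7537133 ,  2.21556222,  2.51528397,
        0.219999  , -0.58948213]), np.float64(0.14177609659761575), np.float64(0.004286754767005143))
0.15 [-161.91371389 -115.          152.5305022 ] (array([ 0.82570711,  0.55878565, -0.57927943,  2.31237352,  3.21581927,
        0.44741977, -1.26465266]), np.float64(0.0227120680227247), np.float64(0.0007715567947330395))
0 [-154.29836472 -115.          159.96127936] (array([ 0.44703077,  0.43678898, -0.17001668,  
[... 1746 characters left out ...]
8
[ 0.92  0.55 -0.75  2.22  2.52  0.22 -0.59] mill [[-154. -115.  160.]] n 1.5 0.08
0.6 -0.6 0.8 -0.00 0.02 -0.09 0.6; 0.7 -0.7 0.8 -0.00 0.02 -0.09 0.6; 0.7 -0.8 0.8 0.00 0.02 -0.09 0.6; 0.8 -0.9 0.8 0.01 0.03 -0.08 0.6; 0.9 -0.9 0.8 0.01 0.03 -0.08 0.6; 1.0 -1.0 0.8 0.01 0.03 -0.08 0.6; 1.1 -1.0 0.7 0.01 0.04 -0.08 0.6; 1.2 -0.9 0.7 0.01 0.04 -0.07 0.6; 1.3 -0.9 0.6 0.01 0.04 -0.07 0.6; 1.3 -0.8 0.5 0.01 0.05 -0.07 0.6; 1.4 -0.7 0.4 0.01 0.05 -0.07 0.6; 1.5 -0.5 0.3 0.01 0.05 -0.06 0.6; 1.5 -0.4 0.2 0.00 0.05 -0.06 0.6; 1.5 -0.2 0.1 -0.00 0.05 -0.06 0.6; 1.5 0.0 0.0 -0.01 0.06 -0.06 0.6; 1.5 0.2 -0.1 -0.01 0.05 -0.06 0.6; 1.4 0.4 -0.2 -0.02 0.05 -0.06 0.6; 1.3 0.7 -0.4 -0.02 0.05 -0.06 0.6
```

Request:
{"op": "carry_out", "data": {
  "commands": "1.2 1.8 0.1 -0.05 0.04 -0.07 0.6; 1.4 1.7 0.1 -0.05 0.04 -0.07 0.6; 1.5 1.7 0 -0.05 0.05 -0.07 0.6; 1.6 1.6 0 -0.05 0.05 -0.07 0.6; 1.7 1.6 0 -0.05 0.05 -0.07 0.6; 1.8 1.5 0 -0.05 0.06 -0.07 0.6; 1.9 1.5 0 -0.05 0.06 -0.06 0.6; 2.0 1.4 0 -0.04 0.07 -0.06 0.6; 2.1 1.4 0 -0.04 0.07 -0.06 0.6; 2.1 1.3 -0.1 -0.04 0.07 -0.06 0.6"
}}

```text
time_s: 8.55
tcp_pos: [656.8, -331.3, 438.9]
eef_rot: [0.697, 0.37, 0.281, 0.546]
wrist_force: [-0.0, -0.4, 0.2]
gripper_width: 0.598
```

```bash
python3 - <<'E'
from togo import *
o=st();q0=np.array(o['q'])
(g,a,b),P=goal(0,0,0,.15,10,9,75,[.3,.45,0,2.25,3.4,.5,-1.5]);print(g.round(2),a,b,P)
k=20
rows([q0+(g-q0)*i/k for i in range(1,k+1)],.6,o,20)
E
```

```text
t 8.55 mill tcp [[ -86.8 -277.3  438.9]] q [-0.16  0.23  0.48  2.17  2.65  0.58 -1.32] F [ 0.  -0.4  0.2] w 0.598
[ 0.46  0.5  -0.15  2.3   3.55  0.5  -1.72] 0.010027748288836432 0.0003704318622167144 [-158.16348364 -115.          149.22357415]
[-0.13  0.25  0.45  2.18  2.7   0.57 -1.34] mill [[-109. -264.  412.]] n 1.6 0.04
[-0.1   0.26  0.42  2.19  2.74  0.57 -1.36] mill [[-107. -258.  398.]] n 1.6 0.04
[-0.07  0.27  0.39  2.19  2.79  0.57 -1.38] mill [[-105. -251.  383.]] n 1.6 0.04
[-0.04  0.29  0.35  2.2   2.83  0.56 -1.4 ] mill [[-104. -245.  368.]] n 1.6 0.04
[-0.01  0.3   0.32  2.21  2.88  0.56 -1.42] mill [[-104. -238.  352.]] n 1.7 0.04
[ 0.02  0.31  0.29  2.21  2.92  0.56 -1.44] mill [[-104. -232.  337.]] n 1.7 0.04
[ 0.06  0.33  0.26  2.22  2.97  0.55 -1.46] mill [[-104. -225.  321.]] n 1.7 0.04
[ 0.09  0.34  0.23  2.23  3.01  0.55 -1.48] mill [[-106. -218.  306.]] n 1.7 0.04
[ 0.12  0.35  0.2   2.23  3.06  0.55 -1.5 ] mill [[-107. -210.  291.]] n 1.7 0.04
[ 0.15  0.37  0.17  2.24  3.1   0.54 -1.52] mill [[-110. -203.  276.]] n 1.7 0.04
[ 0.18  0.38  0.13  2.25  3.15  0.5
[... 763 characters left out ...]
5.  149.]] n 1.5 0.04
0.7 -1.4 0.2 0.02 0.02 -0.02 0.6; 0.8 -1.4 0.2 0.02 0.02 -0.02 0.6; 0.8 -1.4 0.2 0.02 0.02 -0.02 0.6; 0.8 -1.4 0.2 0.02 0.03 -0.02 0.6; 0.8 -1.5 0.2 0.02 0.03 -0.02 0.6; 0.8 -1.5 0.2 0.02 0.03 -0.02 0.6; 0.8 -1.5 0.2 0.02 0.03 -0.02 0.6; 0.8 -1.5 0.2 0.02 0.03 -0.01 0.6; 0.8 -1.5 0.2 0.02 0.03 -0.01 0.6; 0.8 -1.5 0.2 0.02 0.03 -0.01 0.6; 0.9 -1.5 0.2 0.02 0.03 -0.01 0.6; 0.9 -1.4 0.2 0.02 0.03 -0.01 0.6; 0.9 -1.4 0.2 0.02 0.03 -0.01 0.6; 0.9 -1.4 0.2 0.02 0.03 -0.01 0.6; 0.9 -1.4 0.2 0.02 0.03 -0.01 0.6; 0.9 -1.3 0.2 0.02 0.03 -0.00 0.6; 0.9 -1.3 0.2 0.02 0.03 -0.00 0.6; 1.0 -1.3 0.1 0.02 0.03 -0.00 0.6; 1.0 -1.2 0.1 0.02 0.03 -0.00 0.6; 1.0 -1.2 0.1 0.02 0.03 -0.00 0.6
```

```bash
python3 - <<'E'
from togo import *
o=st();q0=np.array(o['q'])
_,H=pose(0,0,0,.15,10,9);H=H@np.diag([-1,-1,1.])
for W in ([-180,-150,260],[-170,-130,240],[-160,-130,230]):
    print(W,ik(m2w(p,W)[0],Rm(p)@H,q0,.2))
plan(m2w(p,[-170,-130,240])[0],Rm(p)@H,9,.6)
E
```

```text
t 8.55 mill tcp [[ -86.8 -277.3  438.9]] q [-0.16  0.23  0.48  2.17  2.65  0.58 -1.32] F [ 0.  -0.4  0.2] w 0.598
[-180, -150, 260] (array([ 0.1594763 ,  0.23811033,  0.30816094,  2.27556872,  4.30933794,
        0.42391709, -2.49980828]), np.float64(0.018253394834280304), np.float64(0.0005752119231144712))
[-170, -130, 240] (array([ 0.31314203,  0.27359765,  0.07279615,  2.28604744,  4.06614686,
        0.37522108, -2.27147771]), np.float64(0.016997810337982713), np.float64(0.0005428255584364759))
[-160, -130, 230] (array([ 0.39057552,  0.30820137, -0.02511586,  2.27089542,  3.97469505,
        0.36331271, -2.1725374 ]), np.float64(0.01590873950567656), np.float64(0.0005136115311402946))
dist 261.1 ang 0.713
0.95 -2.53 -1.04 0.051 0.054 -0.027 0.6; 1.07 -2.55 -0.86 0.051 0.054 -0.027 0.6; 1.18 -2.56 -0.67 0.051 0.054 -0.027 0.6; 1.29 -2.56 -0.47 0.051 0.054 -0.027 0.6; 1.37 -2.54 -0.27 0.051 0.054 -0.027 0.6; 1.45 -2.51 -0.06 0.051 0.054 -0.027 0.6; 1.52 -2.47 0.15 0.051 0.054 -0.027 0.6; 1.57 -2.41 0.35 0.051 0.054 -0.027 0.6; 1.61 -2.35 0.56 0.051 0.054 -0.027 0.6
```

Request:
{"op": "carry_out", "data": {
  "commands": "0.9 -2.5 -1.0 0.05 0.054 -0.03 0.6; 1.1 -2.5 -0.9 0.05 0.054 -0.03 0.6; 1.2 -2.6 -0.7 0.05 0.054 -0.03 0.6; 1.3 -2.6 -0.5 0.05 0.054 -0.03 0.6; 1.4 -2.5 -0.3 0.05 0.054 -0.03 0.6; 1.4 -2.5 0 0.05 0.054 -0.03 0.6; 1.5 -2.5 0.1 0.05 0.054 -0.03 0.6; 1.6 -2.4 0.3 0.05 0.054 -0.03 0.6; 1.6 -2.3 0.5 0.05 0.054 -0.03 0.6"
}}

```text
time_s: 9.45
tcp_pos: [581.2, -161.9, 234.0]
eef_rot: [0.646, 0.648, 0.277, 0.295]
wrist_force: [0.5, 0.4, 0.5]
gripper_width: 0.597
```

```bash
python3 - <<'E'
from togo import *
o=st();q0=np.array(o['q'])
P,H=pose(0,0,0,.2,10,9);H=H@np.diag([-1,-1,1.]);P=P-H[:,2]*70
print(P,ik(m2w(p,P)[0],Rm(p)@H,q0,.2))
plan(m2w(p,P)[0],Rm(p)@H,6,.6)
E
```

```text
t 9.45 mill tcp [[-172.9 -113.   234. ]] q [ 0.29  0.27  0.02  2.32  3.83  0.33 -2.01] F [0.5 0.4 0.5] w 0.597
[-156.37246001 -115.          143.57953857] (array([ 0.25725326,  0.53663564,  0.09388993,  2.32307104,  3.63387332,
        0.65628462, -1.85191323]), np.float64(0.0022716149052139354), np.float64(6.252150436036054e-05))
dist 92.0 ang 0.089
-0.01 -0.93 1.22 -0.011 -0.004 0.009 0.6; -0.02 -0.94 1.21 -0.011 -0.004 0.009 0.6; -0.02 -0.96 1.20 -0.011 -0.004 0.009 0.6; -0.02 -0.97 1.19 -0.011 -0.004 0.009 0.6; -0.03 -0.98 1.18 -0.011 -0.004 0.009 0.6; -0.03 -0.99 1.17 -0.011 -0.004 0.009 0.6
```

Excellent, branch reached. Down to pre-grasp.

Request:
{"op": "carry_out", "data": {
  "commands": "0 -1.4 1.8 -0.02 0 0.01 0.6; 0 -1.4 1.8 -0.02 0 0.01 0.6; 0 -1.4 1.8 -0.02 0 0.01 0.6; 0 -1.4 1.8 -0.02 0 0.01 0.6; 0 0 0 0 0 0 0.6"
}}

```text
time_s: 9.95
tcp_pos: [601.3, -156.5, 139.0]
eef_rot: [0.641, 0.629, 0.308, 0.313]
wrist_force: [-0.0, -0.5, 0.4]
gripper_width: 0.596
```

```bash
cat >> togo.py <<'E'
def gop(slide,draw,t,lean,b,e,back,n,op,off=(0,0,0)):
    P,H=pose(slide,draw,t,lean,b,e);H=H@np.diag([-1,-1,1.]);P=P-H[:,2]*back+np.array(off)
    plan(m2w(p,P)[0],Rm(p)@H,n,op)
E
python3 - <<'E'
from togo import *
o=st()
f=snap('7',("wrist","side"))
gop(0,0,0,.25,10,9,0,5,.6)
fw=f["wrist"]
print('tee ends',wproj(fw,m2w(p,[np.array([-101,-115,112])+U*k for k in(-20,0,20)])).round(1))
E
```

```text
t 9.95 mill tcp [[-153.1 -106.3  139. ]] q [ 0.2   0.57  0.12  2.35  3.54  0.72 -1.75] F [ 0.  -0.5  0.4] w 0.596
10.0 [ 601.8 -156.6  140.8] [ 0.2   0.57  0.12  2.35  3.54  0.72 -1.75] [ 0.   0.8 -1. ] 0.6
dist 66.5 ang 0.056
-0.21 -0.05 1.31 -0.007 -0.007 0.005 0.6; -0.20 -0.06 1.31 -0.007 -0.007 0.005 0.6; -0.19 -0.07 1.31 -0.007 -0.007 0.005 0.6; -0.18 -0.08 1.32 -0.007 -0.007 0.005 0.6; -0.17 -0.09 1.32 -0.007 -0.007 0.005 0.6
tee ends [[260.7 209.2]
 [260.5 235.4]
 [260.4 259.1]]
```

View pics/7_wrist.png

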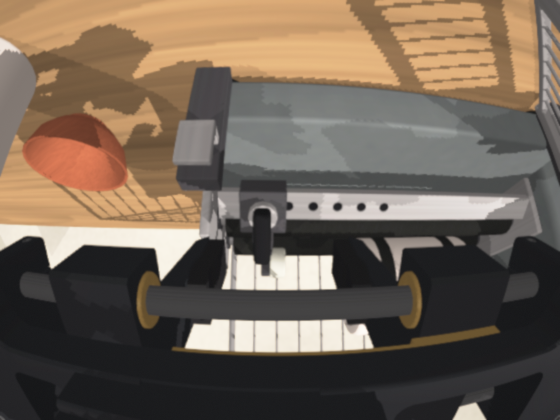

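View pics/7_side.png

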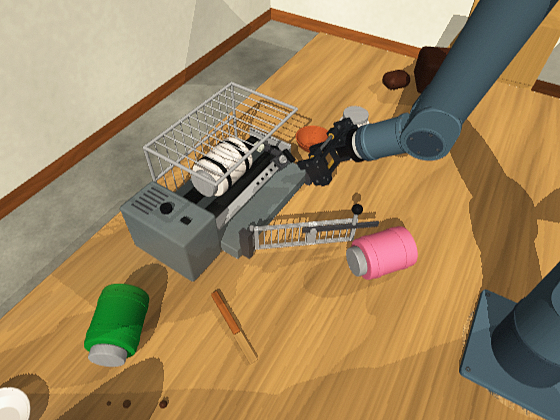

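Request:
{"op": "carry_out", "data": {
  "commands": "-0.2 0 1.3 -0.007 -0.007 0.005 0.6; -0.2 -0.1 1.3 -0.007 -0.007 0.005 0.6; -0.2 -0.1 1.3 -0.007 -0.007 0.005 0.6; -0.2 -0.1 1.3 -0.007 -0.007 0.005 0.6; -0.2 -0.1 1.0 -0.007 -0.007 0.005 0.6; 0 0 0 0 0 0 0.6"
}}

```text
time_s: 10.65
tcp_pos: [655.6, -169.0, 107.0]
eef_rot: [0.646, 0.608, 0.315, 0.338]
wrist_force: [-0.3, 0.6, -0.5]
gripper_width: 0.603
```

```bash
python3 - <<'E'
from togo import *
o=st()
f=snap('8',("wrist",))
gop(0,0,0,.25,10,9,0,2,.6)
E
```

```text
t 10.65 mill tcp [[ -98.2 -115.4  107. ]] q [ 0.17  0.71  0.12  2.25  3.43  0.8  -1.72] F [-0.3  0.5 -0.5] w 0.603
10.65 [ 655.6 -169.   107. ] [ 0.17  0.71  0.12  2.25  3.43  0.8  -1.72] [-0.3  0.6 -0.5] 0.603
dist 7.5 ang 0.012
0.03 -0.36 0.09 0.006 0.001 0.002 0.6; 0.03 -0.36 0.09 0.006 0.001 0.002 0.6
```

View pics/8_wrist.png

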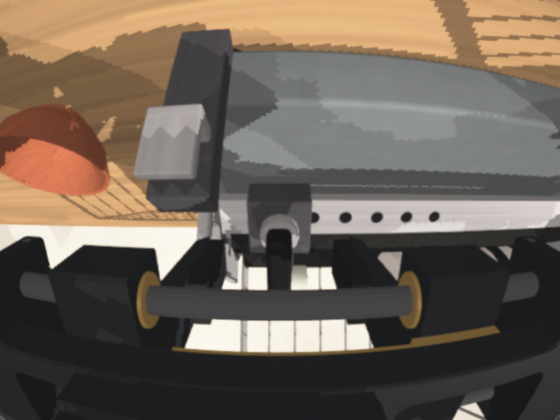

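Request:
{"op": "carry_out", "data": {
  "commands": "0 -0.4 0.1 0 0 0 0.6; 0 -0.3 0.1 0 0 0 0.4; 0 0 0 0 0 0 0.05; 0 0 0 0 0 0 0.05; 0 0 0 0 0 0 0.05; 0 0 0 0 0 0 0.05; 0 0 0 0 0 0 0.05",
  "squeeze": 50
}}

```text
time_s: 11.4
tcp_pos: [651.2, -169.6, 100.2]
eef_rot: [0.646, 0.608, 0.314, 0.337]
wrist_force: [0.3, 0.0, -1.5]
gripper_width: 0.125
```

```bash
python3 - <<'E'
from togo import *
o=st()
H=Rm(p).T@R.from_quat(o['eef_rot']).as_matrix();print(H.round(3))
print('AX in tool',(H.T@AX).round(3))
gop(0,13,0,.25,10,9,0,3,.05)
E
```

```text
t 11.4 mill tcp [[-102.6 -116.3  100.2]] q [ 0.17  0.73  0.12  2.25  3.42  0.81 -1.72] F [ 0.3  0.1 -1.5] w 0.125
[[-0.     0.575  0.818]
 [ 1.     0.004 -0.002]
 [-0.004  0.818 -0.575]]
AX in tool [-0.003  0.257 -0.966]
dist 12.4 ang 0.011
0.04 0.14 -0.39 0.003 0.001 0.001 0.05; 0.04 0.14 -0.39 0.003 0.001 0.001 0.05; 0.04 0.13 -0.39 0.003 0.001 0.001 0.05
```

Request:
{"op": "carry_out", "data": {
  "commands": "0 0.1 -0.4 0 0 0 0.05; 0 0.1 -0.4 0 0 0 0.05; 0 0.1 -0.4 0 0 0 0.05; 0 0 0 0 0 0 0.05",
  "squeeze": 60
}}

```text
time_s: 11.8
tcp_pos: [643.7, -169.2, 109.4]
eef_rot: [0.646, 0.609, 0.314, 0.337]
wrist_force: [7.0, -1.1, -8.4]
gripper_width: 0.125
```

```bash
python3 - <<'E'
from togo import *
o=st()
d=w2m(p,o['tcp_pos'])[0]-np.array([-102.6,-116.3,100.2]);print('moved along AX',d@AX, 'U',d@U,'F ax',(Rm(p).T@o['wrist_force'])@AX)
E
```

```text
t 11.8 mill tcp [[-110.  -116.3  109.4]] q [ 0.17  0.7   0.12  2.27  3.43  0.81 -1.72] F [ 7.1 -0.6 -8.4] w 0.125
moved along AX 11.809167203139296 U 0.18395017193145496 F ax -10.982658200951494
```

```bash
cat >> togo.py <<'E'
def turn(dt,n,op,c,extra=(0,0,0),o=None):
    """rotate present pose about plunger axis through mill point c by dt; extra mill shift"""
    o=o or readout.get_obs();P0=w2m(p,o['tcp_pos'])[0];H0=Rm(p).T@R.from_quat(o['eef_rot']).as_matrix()
    P,H=P0,H0;out=[]
    for i in range(1,n+1):
        Rt=R.from_rotvec(AX*dt*i/n).as_matrix()
        P2=c+Rt@(P0-c)+np.array(extra)*i/n;H2=Rt@H0
        out.append(' '.join(f'{v:.2f}' for v in H.T@(P2-P)/10)+' '+' '.join(f'{v:.3f}' for v in R.from_matrix(H.T@H2).as_rotvec())+f' {op}');P,H=P2,H2
    print('end mill',P.round(1),'hood',round(clear(P,H,hood)-4,1),'posts',round(clear(P,H,fr),1),'ik',[np.round(v,2) for v in ik(m2w(p,P)[0],Rm(p)@H,np.array(o['q']),.2)]);print('; '.join(out))
E
python3 - <<'E'
from togo import *
turn(.8,7,.05,np.array([-101,-116.3,112]),AX*.5)
E
```

```text
end mill [-108.4 -122.5  111.4] hood 13.4 posts 24.6 ik [array([ 0.22,  0.68,  0.25,  2.14,  4.08,  0.77, -1.45]), np.float64(0.0), np.float64(0.0)]
-0.10 0.01 -0.01 -0.000 0.029 -0.110 0.05; -0.10 0.01 -0.01 -0.000 0.029 -0.110 0.05; -0.10 0.01 -0.01 -0.000 0.029 -0.110 0.05; -0.10 0.01 -0.01 -0.000 0.029 -0.110 0.05; -0.10 0.01 -0.01 -0.000 0.029 -0.110 0.05; -0.10 0.01 -0.01 -0.000 0.029 -0.110 0.05; -0.10 0.01 -0.01 -0.000 0.029 -0.110 0.05
```

Request:
{"op": "carry_out", "data": {
  "commands": "-0.1 0 -0.05 0 0.029 -0.11 0.05; -0.1 0 -0.05 0 0.029 -0.11 0.05; -0.1 0 0 0 0.029 -0.11 0.05; -0.1 0 0 0 0.029 -0.11 0.05"
}}

```text
time_s: 12.2
tcp_pos: [644.4, -172.4, 110.0]
eef_rot: [0.473, 0.758, 0.267, 0.362]
wrist_force: [6.7, -0.0, -7.0]
gripper_width: 0.133
```

```bash
cat >> togo.py <<'E'
def info():
    o=st();H=Rm(p).T@R.from_quat(o['eef_rot']).as_matrix()
    xb=H[:,1]-(H[:,1]@AX)*AX;V=np.array([0,1,0.])
    x=H[:,0];x=x-(x@AX)*AX
    t=np.arctan2(-(x@U),x@V);print('t',round(t,3),'Fax',((Rm(p).T@o['wrist_force'])@AX).round(1),'mom',o['moment'].round(2));return o
E
python3 - <<'E'
from togo import *
o=info()
d=w2m(p,o['tcp_pos'])[0]-np.array([-102.6,-116.3,100.2]);print('AX',d@AX)
turn(.4,4,.05,np.array([-101,-116.3,112]))
E
```

```text
t 12.2 mill tcp [[-109.2 -119.5  110. ]] q [ 0.19  0.7   0.21  2.23  3.75  0.8  -1.49] F [ 6.7  0.4 -7. ] w 0.133
t 0.474 Fax -9.6 mom [-0.16  0.73 -0.26]
AX 11.784856650461291
end mill [-107.8 -122.2  111.2] hood 6.7 posts 23.7 ik [array([ 0.22,  0.68,  0.26,  2.13,  4.13,  0.77, -1.43]), np.float64(0.0), np.float64(0.0)]
-0.08 -0.00 -0.00 -0.000 0.025 -0.097 0.05; -0.08 -0.00 -0.00 -0.000 0.025 -0.097 0.05; -0.08 -0.00 -0.00 -0.000 0.025 -0.097 0.05; -0.08 -0.00 -0.00 -0.000 0.025 -0.097 0.05
```

Request:
{"op": "carry_out", "data": {
  "commands": "-0.1 0 0 0 0.029 -0.11 0.05; -0.1 0 0 0 0.029 -0.11 0.05; -0.1 0 0 0 0.029 -0.11 0.05; 0 0 0 0 0 0 0.05"
}}

```text
time_s: 12.6
tcp_pos: [646.7, -176.1, 110.9]
eef_rot: [0.322, 0.844, 0.221, 0.368]
wrist_force: [5.5, -1.5, -7.2]
gripper_width: 0.13
```

```bash
python3 - <<'E'
from togo import *
o=info()
d=w2m(p,o['tcp_pos'])[0]-np.array([-102.6,-116.3,100.2]);print('AX',d@AX)
f=snap('9',("wrist","scene"))
turn(.0,1,.05,np.array([-101,-116.3,112]))
E
```

```text
t 12.6 mill tcp [[-106.6 -123.   110.9]] q [ 0.19  0.7   0.27  2.17  3.99  0.77 -1.34] F [ 5.6 -1.1 -7.2] w 0.13
t 0.834 Fax -9.1 mom [-0.4   0.92 -0.35]
AX 10.78330466800235
12.65 [ 646.7 -176.1  110.9] [ 0.19  0.7   0.27  2.17  3.99  0.77 -1.34] [ 6.3 -1.1 -7.4] 0.131
end mill [-106.7 -123.   110.9] hood 10.8 posts 23.3 ik [array([ 0.23,  0.68,  0.25,  2.13,  4.1 ,  0.76, -1.44]), np.float64(0.0), np.float64(0.0)]
0.00 0.00 0.00 0.000 0.000 0.000 0.05
```

View pics/9_wrist.png

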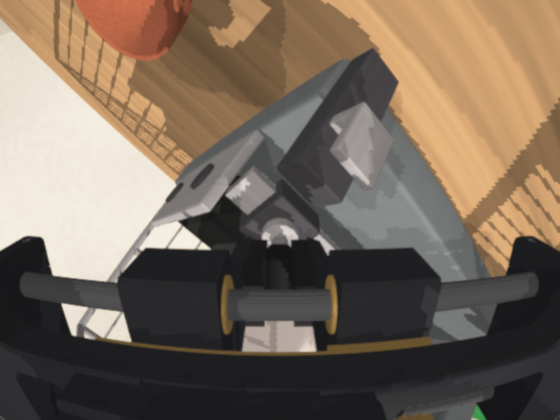

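```bash
python3 - <<'E'
from togo import *
print(st()['time_s'])
turn(-.25,8,.05,np.array([-101,-116.3,112]),np.array([0,60,0])+AX*.7)
turn(-.35,8,.05,np.array([-101,-116.3,112]),np.array([0,60,0])+AX*.7)
E
```

```text
t 12.7 mill tcp [[-106.7 -123.   110.9]] q [ 0.19  0.7   0.27  2.17  3.99  0.77 -1.34] F [ 5.9 -1.6 -8.1] w 0.127
12.7
end mill [-108.3  -61.6  110.4] hood 17.8 posts 47.3 ik [array([ 0.12,  0.67,  0.19,  2.22,  3.77,  0.75, -1.48]), np.float64(0.0), np.float64(0.0)]
0.53 0.54 0.13 0.000 -0.008 0.030 0.05; 0.55 0.52 0.12 0.000 -0.008 0.030 0.05; 0.57 0.50 0.12 0.000 -0.008 0.030 0.05; 0.58 0.49 0.12 0.000 -0.008 0.030 0.05; 0.60 0.47 0.11 0.000 -0.008 0.030 0.05; 0.61 0.45 0.11 0.000 -0.008 0.030 0.05; 0.63 0.44 0.10 0.000 -0.008 0.030 0.05; 0.64 0.42 0.10 0.000 -0.008 0.030 0.05
end mill [-108.6  -60.9  110.1] hood 25.6 posts 43.8 ik [array([ 0.12,  0.67,  0.17,  2.23,  3.7 ,  0.76, -1.52]), np.float64(0.0), np.float64(0.0)]
0.54 0.54 0.13 0.000 -0.011 0.042 0.05; 0.57 0.51 0.12 0.000 -0.011 0.042 0.05; 0.59 0.49 0.12 0.000 -0.011 0.042 0.05; 0.61 0.47 0.11 0.000 -0.011 0.042 0.05; 0.63 0.44 0.10 0.000 -0.011 0.042 0.05; 0.65 0.42 0.10 0.000 -0.011 0.042 0.05; 0.67 0.39 0.09 0.000 -0.011 0.042 0.05; 0.69 0.36 0.08 0.000 -0.011 0.042 0.05
```

Request:
{"op": "carry_out", "data": {
  "commands": "0.5 0.5 0.1 0 -0.008 0.03 0.05; 0.5 0.5 0.1 0 -0.008 0.03 0.05; 0.6 0.5 0.1 0 -0.008 0.03 0.05; 0.6 0.5 0.1 0 -0.008 0.03 0.05; 0 0 0 0 0 0 0.05"
}}

```text
time_s: 13.2
tcp_pos: [647.7, -148.6, 110.0]
eef_rot: [0.381, 0.815, 0.235, 0.367]
wrist_force: [6.5, 1.0, -6.9]
gripper_width: 0.128
```

```bash
python3 - <<'E'
from togo import *
o=info();P=w2m(p,o['tcp_pos'])[0]
# bar centre: undo the grasp offset: rotate back offset
off0=np.array([-102.6,-116.3,100.2])-np.array([-101,-116.3,112])
c=P-R.from_rotvec(AX*(info.__defaults__ or [0.7])[0]).as_matrix()@off0
print('est bar centre (t~.7)',c,(c-np.array([-101,-116.3,112]))@AX)
E
```

```text
t 13.2 mill tcp [[-107.4  -95.5  110. ]] q [ 0.13  0.69  0.24  2.22  3.81  0.77 -1.36] F [ 6.4  1.4 -6.9] w 0.128
t 0.699 Fax -9.4 mom [0.13 0.9  0.13]
est bar centre (t~.7) [-107.40543813  -89.81302348  120.45387203] 10.593377955685606
```

```bash
cat >> togo.py <<'E'
C0=np.array([-101,-116.3,112]);OFF=np.array([-102.6,-116.3,100.2])-C0
H0=np.array([[0,.575,.818],[1,.004,-.002],[-.004,.818,-.575]])
H0=R.from_matrix(H0).as_matrix()
def est(o):
    H=Rm(p).T@R.from_quat(o['eef_rot']).as_matrix();rv=R.from_matrix(H@H0.T).as_rotvec();t=rv@AX
    c=w2m(p,o['tcp_pos'])[0]-R.from_rotvec(rv).as_matrix()@OFF-C0
    print('EST slide %.1f draw %.1f slope %.1f t %.3f'%(c[1],c@AX,c@U,t),'misrot',np.linalg.norm(rv-t*AX).round(3),'F y/ax/U',np.round([ (Rm(p).T@o['wrist_force'])@v for v in (np.array([0,1,0]),AX,U)],1),'time',o['time_s'],'w',round(o['gripper_width'],3));return c[1],c@AX,t
def to(s,d,t,n,op):
    o=readout.get_obs();s0,d0,t0=est(o)
    P=w2m(p,o['tcp_pos'])[0];H=Rm(p).T@R.from_quat(o['eef_rot']).as_matrix();out=[]
    for i in range(1,n+1):
        k=i/n;tt=t0+(t-t0)*k;Rt=R.from_rotvec(AX*tt).as_matrix()
        P2=C0+np.array([0,s0+(s-s0)*k,0])+AX*(d0+(d-d0)*k)+Rt@OFF;H2=Rt@H0
        out.append(' '.join(f'{v:.2f}' for v in H.T@(P2-P)/10)+' '+' '.join(f'{v:.3f}' for v in R.from_matrix(H.T@H2).as_rotvec())+f' {op}');P,H=P2,H2
    print('end hood',round(clear(P,H,hood)-4,1),'posts',round(clear(P,H,fr),1));print('; '.join(out))
E
python3 - <<'E'
from togo import *
to(60,11.5,.6,5,.05)
E
```

```text
EST slide 26.5 draw 10.5 slope 0.6 t 0.696 misrot 0.014 F y/ax/U [ 1.4 -9.4  0.5] time 13.2 w 0.128
end hood 17.3 posts 47.4
0.57 0.39 0.08 -0.013 -0.001 0.020 0.05; 0.54 0.41 0.09 0.000 -0.005 0.019 0.05; 0.55 0.40 0.08 0.000 -0.005 0.019 0.05; 0.55 0.39 0.08 0.000 -0.005 0.019 0.05; 0.56 0.38 0.08 0.000 -0.005 0.019 0.05
```

Request:
{"op": "carry_out", "data": {
  "commands": "0.55 0.4 0.1 -0.01 -0.005 0.02 0.05; 0.55 0.4 0.1 0 -0.005 0.02 0.05; 0.55 0.4 0.1 0 -0.005 0.02 0.05; 0.55 0.4 0.1 0 -0.005 0.02 0.05; 0.55 0.4 0.1 0 -0.005 0.02 0.05; 0 0 0 0 0 0 0.05"
}}

```text
time_s: 13.8
tcp_pos: [649.8, -116.6, 108.4]
eef_rot: [0.427, 0.788, 0.25, 0.367]
wrist_force: [4.0, 1.8, -5.2]
gripper_width: 0.125
```

```bash
python3 - <<'E'
from togo import *
to(60,11.5,.6,2,.05)
to(60,11,.3,3,.05)
E
```

```text
EST slide 57.8 draw 9.3 slope 0.2 t 0.587 misrot 0.011 F y/ax/U [ 2.  -6.4 -0.4] time 13.8 w 0.125
end hood 17.3 posts 47.4
0.10 0.07 -0.09 -0.009 0.007 -0.005 0.05; 0.08 0.09 -0.09 -0.000 0.002 -0.006 0.05
EST slide 57.8 draw 9.3 slope 0.2 t 0.587 misrot 0.011 F y/ax/U [ 2.  -6.4 -0.4] time 13.8 w 0.125
end hood 41.7 posts 37.1
0.16 0.05 -0.04 -0.009 -0.018 0.094 0.05; 0.15 0.05 -0.05 0.000 -0.025 0.092 0.05; 0.15 0.05 -0.05 0.000 -0.025 0.092 0.05
```

Request:
{"op": "carry_out", "data": {
  "commands": "0.1 0.1 -0.1 -0.01 0 0 0.05; 0.1 0.1 -0.1 0 0 0 0.05; 0 0 0 0 0 0 0.05"
}}

```text
time_s: 14.1
tcp_pos: [648.5, -115.4, 109.9]
eef_rot: [0.425, 0.787, 0.253, 0.369]
wrist_force: [6.7, 1.6, -7.8]
gripper_width: 0.125
```

```bash
python3 - <<'E'
from togo import *
to(60,11.5,.0,5,.05)
E
```

```text
EST slide 58.9 draw 11.3 slope 0.1 t 0.588 misrot 0.007 F y/ax/U [  2.  -10.2   0.1] time 14.1 w 0.125
end hood 69.5 posts 22.6
0.13 0.01 -0.00 -0.000 -0.024 0.115 0.05; 0.12 0.02 0.00 0.000 -0.030 0.114 0.05; 0.12 0.01 0.00 0.000 -0.030 0.114 0.05; 0.13 0.01 -0.00 0.000 -0.030 0.114 0.05; 0.13 0.01 -0.00 0.000 -0.030 0.114 0.05
```

Request:
{"op": "carry_out", "data": {
  "commands": "0.13 0 0 0 -0.025 0.115 0.05; 0.12 0 0 0 -0.03 0.115 0.05; 0.12 0 0 0 -0.03 0.115 0.05; 0.12 0 0 0 -0.03 0.115 0.05; 0.12 0 0 0 -0.03 0.115 0.05; 0 0 0 0 0 0 0.05"
}}

```text
time_s: 14.7
tcp_pos: [648.2, -109.6, 107.8]
eef_rot: [0.653, 0.6, 0.318, 0.335]
wrist_force: [6.6, 0.0, -6.5]
gripper_width: 0.128
```

```bash
python3 - <<'E'
from togo import *
to(60,5,.0,3,.05)
f=snap('10',("wrist",))['wrist']
print(wproj(f,m2w(p,[[-72,y,78] for y in(-115,-95,-75,-55,-35,-15)])).round(1))
cv2.imwrite('pics/10_z.png',cv2.resize(f["image"][120:320,120:400,::-1],None,fx=2.8,fy=2.8,interpolation=cv2.INTER_CUBIC))
E
```

```text
EST slide 59.5 draw 10.2 slope -0.3 t -0.023 misrot 0.004 F y/ax/U [ 0.5 -9.2  0.9] time 14.7 w 0.128
end hood 70.4 posts 16.5
0.01 -0.02 0.17 0.001 -0.002 -0.008 0.05; 0.01 -0.04 0.17 -0.000 0.002 -0.007 0.05; 0.01 -0.04 0.17 -0.000 0.002 -0.007 0.05
14.7 [ 648.2 -109.6  107.8] [ 0.05  0.7   0.09  2.3   3.24  0.82 -1.67] [ 6.6  0.  -6.5] 0.128
[[186.9 222.2]
 [216.9 221.9]
 [248.  221.6]
 [279.8 221.1]
 [311.6 220.4]
 [342.8 219.7]]
```

View pics/10_z.png

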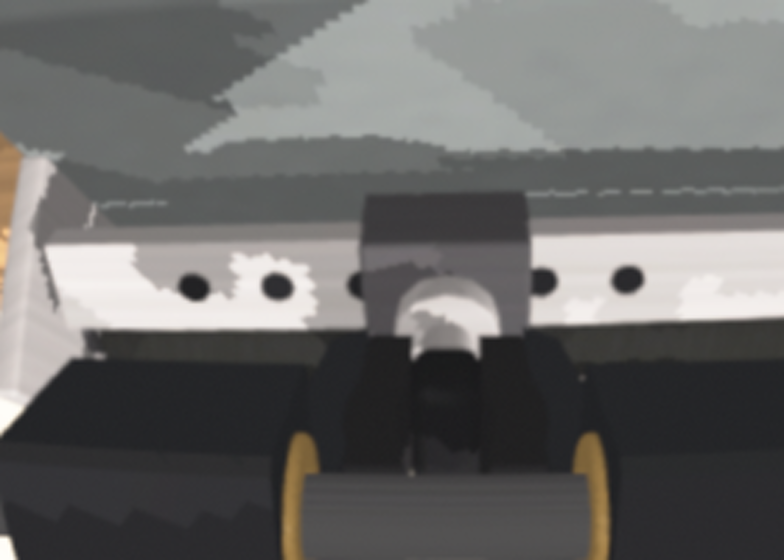

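Request:
{"op": "carry_out", "data": {
  "commands": "0.03 -0.05 0.3 0 0 -0.01 0.05; 0.03 -0.05 0.3 0 0 -0.01 0.05; 0 -0.1 0.2 0 0 0 0.05; 0 -0.1 0.2 0 0 0 0.05; 0 0 0 0 0 0 0.05"
}}

```text
time_s: 15.25
tcp_pos: [654.4, -110.3, 100.2]
eef_rot: [0.645, 0.608, 0.314, 0.339]
wrist_force: [1.4, 0.9, 0.3]
gripper_width: 0.128
```

```bash
python3 - <<'E'
from togo import *
to(60,0,.0,2,.05)
E
```

```text
EST slide 59.5 draw 0.3 slope -0.4 t 0.002 misrot 0.003 F y/ax/U [ 1.  -0.6  1.2] time 15.25 w 0.128
end hood 71.5 posts 12.1
0.03 0.04 0.02 0.003 0.001 0.001 0.05; 0.03 -0.00 0.02 0.000 -0.000 0.001 0.05
```

Request:
{"op": "carry_out", "data": {
  "commands": "0 0 0.15 0 0 0 0.05; 0 0 0 0 0 0 0.5; 0 0 0 0 0 0 0.5; 0 0 0 0 0 0 0.5; 0 0 0 0 0 0 0.5; 0 0.05 -1.0 0 0 0 0.5; 0 0.1 -1.5 0 0 0 0.5; 0 0.1 -1.5 0 0 0 0.5; 0 0 0 0 0 0 0.5"
}}

```text
time_s: 16.15
tcp_pos: [619.9, -109.4, 127.4]
eef_rot: [0.645, 0.607, 0.315, 0.34]
wrist_force: [-0.1, 0.1, -0.1]
gripper_width: 0.502
```

```bash
python3 - <<'E'
from togo import *
o=st()
f=snap('11',("wrist","scene"))
w=f["wrist"];print('tee home pred',wproj(w,m2w(p,[np.array([-101,-55,112])+U*k for k in(-20,0,20)])).round(1),'drawn6',wproj(w,m2w(p,[np.array([-101,-55,112])+AX*6+U*k for k in(-20,0,20)])).round(1))
cv2.imwrite('pics/11_z.png',cv2.resize(w["image"][120:320,120:400,::-1],None,fx=2.8,fy=2.8,interpolation=cv2.INTER_CUBIC))
cv2.imwrite('pics/11_s.png',cv2.resize(f["scene"]["image"][215:405,180:440,::-1],None,fx=3,fy=3,interpolation=cv2.INTER_CUBIC))
E
```

```text
t 16.15 mill tcp [[-137.6  -58.1  127.4]] q [ 0.05  0.63  0.1   2.37  3.25  0.83 -1.65] F [-0.1  0.1 -0.1] w 0.502
16.2 [ 620.8 -109.3  127.3] [ 0.05  0.63  0.1   2.37  3.25  0.83 -1.65] [-0.   1.   0.3] 0.501
tee home pred [[282.5 215.6]
 [282.2 243. ]
 [281.9 267.3]] drawn6 [[282.6 221.3]
 [282.3 249.1]
 [282.  273.5]]
```

View pics/11_z.png

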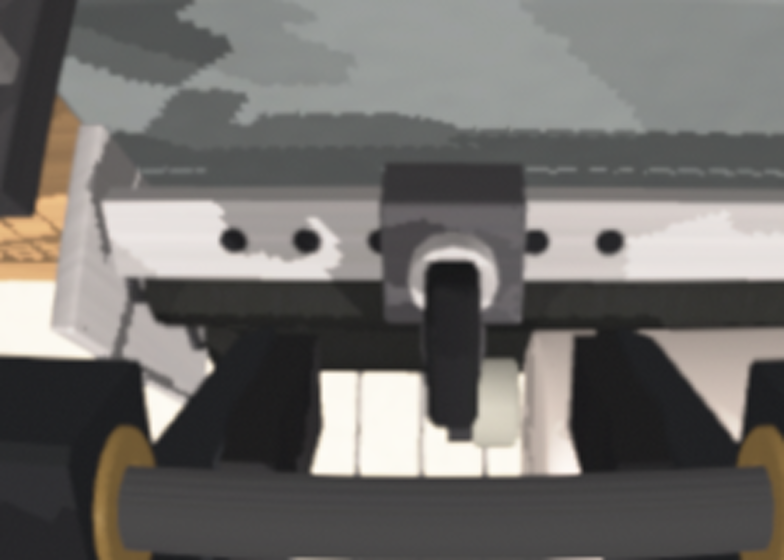

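View pics/11_s.png

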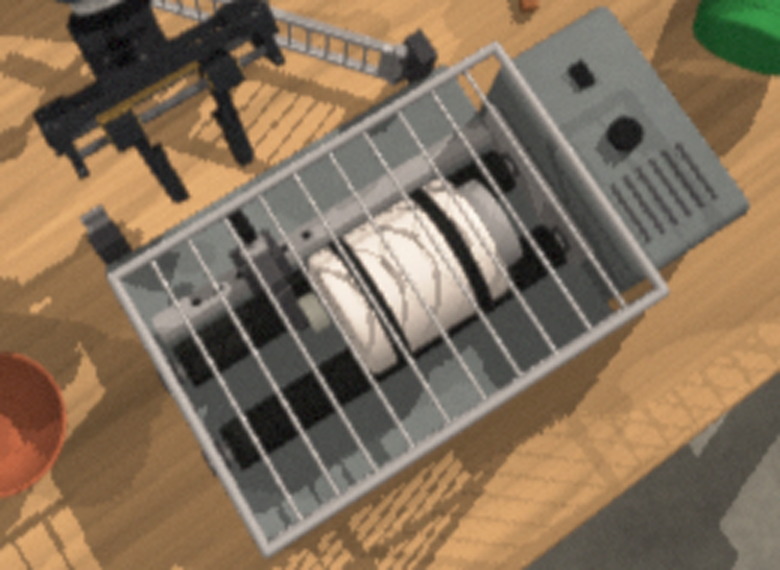

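```bash
cat >> togo.py <<'E'
def gball(g,L):
    """mill pose of ball and hand: L latch lift"""
    d=np.array([-np.sin(g),-np.cos(g),0]);n=np.array([-np.cos(g),np.sin(g),0]);z=np.array([0,0,1.])
    a=95*np.cos(L)-59*np.sin(L);h=59*np.cos(L)+95*np.sin(L)
    B=np.array([-155,125,0])+d*(140+a)+n*8+z*(86+h)
    x=-(d*np.cos(L)+z*np.sin(L)); zz=-(z*np.cos(L)-d*np.sin(L))
    return B,np.c_[x,np.cross(zz,x),zz]
E
python3 - <<'E'
from togo import *
o=st();q0=np.array(o['q'])
f=pickle.load(open('f11_scene.pkl','rb'))
P,H=pose(0,0,0,.12,10,9);H=H@np.diag([-1,-1,1.])
B,G=gatepts(.835)
P0=w2m(p,o['tcp_pos'])[0];H00=Rm(p).T@R.from_quat(o['eef_rot']).as_matrix()
for k in np.linspace(0,1,6):
    X=P0+(np.array([-175,-90,240])-P0)*k;print(X.round(),clear(X,H00,hood)-4,clear(X,H00,B)-12,clear(X,H,hood)-4)
plan(m2w(p,[-175,-90,240])[0],Rm(p)@H,6,.6)
Bp,Hb=gball(.835,0);print('ball',Bp)
for s in ([.1,.3,.1,2.1,0,.7,.8],[.5,.3,-.3,2.1,0,.7,.8],[0,.3,.3,2.1,.3,.7,.6]):
    for z in (10,-80): print(ik(m2w(p,Bp-Hb[:,2]*(-7)-Hb[:,2]*0+np.array([0,0,0 if z>0 else 95]))[0],Rm(p)@Hb,np.array(s),.3))
B2,H2=gball(0,0);print(ik(m2w(p,B2)[0],Rm(p)@H2,np.array([.3,.6,0,1.8,0,.7,1.7]),.3))
B2,H2=gball(0.05,.3);print(ik(m2w(p,B2)[0],Rm(p)@H2,np.array([.3,.6,0,1.8,0,.7,1.7]),.3))
E
```

```text
t 16.25 mill tcp [[-136.   -57.9  127.1]] q [ 0.05  0.64  0.1   2.37  3.25  0.83 -1.65] F [ 1.   0.2 -0.2] w 0.501
[-136.  -58.  127.] 80.30751769752526 41.2797016486457 69.90352644715689
[-144.  -64.  150.] 78.73683685635834 55.3598904448027 69.96340028285783
[-152.  -71.  172.] 67.22623835376304 69.44007924095973 67.1540327600584
[-159.  -77.  195.] 61.39692701070726 84.13065014638337 60.77643347108133
[-167.  -84.  217.] 63.52221951516309 101.90146662870991 62.260477831118024
[-175.  -90.  240.] 73.11251847536714 120.68064562943076 71.67587300456138
dist 123.7 ang 0.146
-0.55 1.17 -1.60 0.024 0.001 0.001 0.6; -0.55 1.13 -1.63 0.024 0.001 0.001 0.6; -0.54 1.09 -1.66 0.024 0.001 0.001 0.6; -0.54 1.05 -1.69 0.024 0.001 0.001 0.6; -0.54 1.01 -1.71 0.024 0.001 0.001 0.6; -0.54 0.97 -1.74 0.024 0.001 0.001 0.6
ball [-334.57410172  -26.79638333  145.        ]
(array([ 0.05080401,  0.32946754,  0.04660831,  2.18149037, -0.02555047,
        0.63113782,  0.7944021 ]), np.float64(0.0008398917576000007), np.float64(1.5091681626635982e-05))
(array([ 0.0441197 ,  0.16524714,  0.05169221,  2.103
[... 493 characters left out ...]
4450466,  0.32956827,  0.05380419,  2.18148971, -0.02930643,
        0.63119802,  0.79792095]), np.float64(0.0016222464265037676), np.float64(0.00011611877647383875))
(array([-0.04235103,  0.16666684,  0.14692386,  2.10359843, -0.03158589,
        0.8733182 ,  0.80169607]), np.float64(0.0013165428894342248), np.float64(8.611031839566808e-05))
(array([ 0.225361  ,  0.57999575, -0.03283225,  1.72564698,  0.02422917,
        0.83631571,  1.69551834]), np.float64(0.0010880742158890404), np.float64(2.8724047269033632e-05))
(array([-0.09501374,  0.54095863,  0.14453551,  1.76835375,  0.29805121,
        0.86580002,  1.29600889]), np.float64(0.00303091644394328), np.float64(0.00013635233309076475))
```

View pics/11_scene.png

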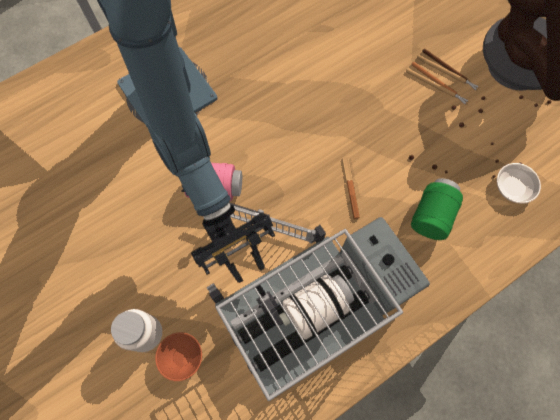

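Request:
{"op": "carry_out", "data": {
  "commands": "-0.3 0.2 -1.5 0 0 0 0.6; -0.5 1.1 -1.6 0.02 0 0 0.6; -0.5 1.1 -1.6 0.02 0 0 0.6; -0.5 1.1 -1.7 0.02 0 0 0.6; -0.5 1.1 -1.7 0.02 0 0 0.6; -0.5 1.0 -1.7 0.02 0 0 0.6; -0.5 1.0 -1.7 0.02 0 0 0.6"
}}

```text
time_s: 16.95
tcp_pos: [568.6, -137.6, 250.0]
eef_rot: [0.664, 0.628, 0.275, 0.298]
wrist_force: [0.3, 0.4, 0.3]
gripper_width: 0.599
```

```bash
cat > back.py <<'E'
from togo import *
import sys
o=st();q0=np.array(o['q'])
Bp,Hb=gball(.835,0)
gB=ik(m2w(p,Bp+np.array([0,0,75]))[0],Rm(p)@Hb,np.array([.1,.2,.1,2.1,0,.85,.8]),.3)[0]
M1=np.array([.2,.2,.1,2.17,3.0,.55,-1.1]);M2=np.array([.2,.2,.1,2.17,1.5,.55,-.3])
W=[q0]+[m for m in(M1,M2) if m[4]<q0[4]-.3]+[gB]
k=[0]
for a,b in zip(W,W[1:]): k.append(k[-1]+max(2,int(np.ceil(np.abs(b-a).max()/.16))))
f=interp1d(k,np.array(W),axis=0);qs=[f(i) for i in range(1,k[-1]+1)]
print(k);rows(qs,.6,o,int(sys.argv[1]))
for i,q in enumerate(qs):
    P,H=fk(q,PR,SG);P=w2m(p,P)[0];H=Rm(p).T@H;c=clear(P,H,hood)
    if c<40: print(i,'hood',c)
E
python3 back.py 40
```

```text
t 16.95 mill tcp [[-187.   -89.5  250. ]] q [ 0.42  0.21 -0.2   2.35  3.47  0.25 -1.75] F [0.2 0.4 0.3] w 0.599
[0, 5, 15, 25]
[ 0.37  0.21 -0.14  2.31  3.37  0.31 -1.62] mill [[-157. -105.  279.]] n 4.9 0.11
[ 0.33  0.2  -0.08  2.28  3.28  0.37 -1.49] mill [[-131. -131.  314.]] n 5.1 0.12
[ 0.29  0.2  -0.02  2.24  3.19  0.43 -1.36] mill [[-110. -158.  352.]] n 5.1 0.12
[ 0.24  0.2   0.04  2.21  3.09  0.49 -1.23] mill [[ -93. -188.  391.]] n 5.2 0.13
[ 0.2   0.2   0.1   2.17  3.    0.55 -1.1 ] mill [[ -82. -219.  432.]] n 5.2 0.13
[ 0.2   0.2   0.1   2.17  2.85  0.55 -1.02] mill [[ -93. -241.  429.]] n 2.5 0.09
[ 0.2   0.2   0.1   2.17  2.7   0.55 -0.94] mill [[-106. -261.  423.]] n 2.5 0.09
[ 0.2   0.2   0.1   2.17  2.55  0.55 -0.86] mill [[-120. -279.  415.]] n 2.5 0.09
[ 0.2   0.2   0.1   2.17  2.4   0.55 -0.78] mill [[-136. -294.  405.]] n 2.5 0.09
[ 0.2   0.2   0.1   2.17  2.25  0.55 -0.7 ] mill [[-154. -307.  393.]] n 2.5 0.09
[ 0.2   0.2   0.1   2.17  2.1   0.55 -0.62] mill [[-172. -316.  379.]] n 2.5 0.09
[ 0.2   0.2   0.1   2.17  1.95  0.55 -0.54] mill [[-190. -322.  364.]] 
[... 1216 characters left out ...]
-0.1 0.04 -0.07 0.05 0.6; -1.9 -1.5 -0.1 0.05 -0.06 0.05 0.6; -1.8 -1.7 -0.1 0.05 -0.06 0.05 0.6; -1.7 -1.8 -0.1 0.06 -0.05 0.05 0.6; -1.5 -1.9 -0.1 0.06 -0.05 0.05 0.6; -1.3 -2.1 -0.1 0.06 -0.04 0.05 0.6; -1.2 -2.2 -0.1 0.07 -0.04 0.05 0.6; -1.0 -2.2 -0.1 0.07 -0.03 0.05 0.6; -0.8 -2.3 -0.1 0.07 -0.03 0.05 0.6; -0.6 -2.4 -0.1 0.08 -0.02 0.05 0.6; -0.1 -2.0 -0.6 0.07 -0.03 0.01 0.6; 0.1 -2.3 -0.6 0.07 -0.02 0.01 0.6; 0.4 -2.6 -0.7 0.08 -0.01 0.00 0.6; 0.6 -2.8 -0.7 0.09 -0.00 -0.00 0.6; 0.9 -3.1 -0.7 0.09 0.01 -0.00 0.6; 1.3 -3.2 -0.7 0.09 0.02 -0.01 0.6; 1.6 -3.4 -0.7 0.10 0.03 -0.01 0.6; 1.9 -3.4 -0.6 0.10 0.04 -0.02 0.6; 2.3 -3.5 -0.6 0.10 0.05 -0.02 0.6; 2.7 -3.4 -0.5 0.09 0.06 -0.03 0.6
```

Request:
{"op": "carry_out", "data": {
  "commands": "-2.3 4.2 0 -0.09 -0.05 -0.04 0.6; -2.8 4.0 0 -0.09 -0.06 -0.04 0.6; -3.2 3.8 0.2 -0.08 -0.08 -0.05 0.6; -3.6 3.4 0.3 -0.07 -0.09 -0.05 0.6; -4.0 3.0 0.4 -0.06 -0.10 -0.05 0.6; -2.0 -1.4 -0.1 0.04 -0.07 0.05 0.6; -1.9 -1.5 -0.1 0.05 -0.06 0.05 0.6; -1.8 -1.7 -0.1 0.05 -0.06 0.05 0.6; -1.7 -1.8 -0.1 0.06 -0.05 0.05 0.6; -1.5 -1.9 -0.1 0.06 -0.05 0.05 0.6"
}}

```text
time_s: 17.95
tcp_pos: [580.4, -371.6, 387.6]
eef_rot: [0.724, 0.409, 0.137, 0.538]
wrist_force: [-0.2, -1.2, -0.3]
gripper_width: 0.596
```

```bash
python3 back.py 40
```

```text
t 17.95 mill tcp [[-160.5 -322.3  387.6]] q [ 0.02  0.2   0.29  2.22  2.23  0.57 -0.74] F [-0.1 -1.2 -0.3] w 0.596
[0, 5, 15]
[ 0.06  0.2   0.25  2.21  2.09  0.56 -0.65] mill [[-195. -317.  367.]] n 1.9 0.08
[ 0.09  0.2   0.21  2.2   1.94  0.56 -0.57] mill [[-208. -322.  355.]] n 1.9 0.08
[ 0.13  0.2   0.18  2.19  1.79  0.56 -0.48] mill [[-221. -325.  342.]] n 1.9 0.08
[ 0.16  0.2   0.14  2.18  1.65  0.55 -0.39] mill [[-232. -323.  328.]] n 1.8 0.08
[ 0.2   0.2   0.1   2.17  1.5   0.55 -0.3 ] mill [[-243. -319.  314.]] n 1.8 0.08
[ 0.18  0.2   0.1   2.16  1.35  0.58 -0.19] mill [[-256. -307.  302.]] n 2.1 0.07
[ 0.17  0.2   0.09  2.16  1.2   0.61 -0.08] mill [[-269. -291.  289.]] n 2.4 0.08
[0.15 0.2  0.09 2.15 1.05 0.64 0.02] mill [[-282. -271.  276.]] n 2.7 0.08
[0.14 0.19 0.08 2.15 0.89 0.67 0.13] mill [[-294. -247.  263.]] n 3.0 0.09
[0.12 0.19 0.08 2.14 0.74 0.7  0.24] mill [[-304. -219.  250.]] n 3.3 0.09
[0.11 0.19 0.07 2.14 0.59 0.72 0.35] mill [[-314. -187.  239.]] n 3.5 0.1
[0.09 0.19 0.07 2.13 0.44 0.75 0.46] mill [[-322. -151.  230.]] n 3.8 0.1
[0.08 0.19 0.06 2.13 0.29 0.78 0.57] mill [[-328. -112.  223.]] n 4.0 0.11
[0.06 0.19 0.06 2.12 0.14 0.81 0.67] mill [[-332.  -71.  220.]] n 4.2 0.11
[ 0.04  0.18  0.05  2.12 -0.01  0.84  0.78] mill [[-335.  -27.  220.]] n 4.4 0.12
-1.2 -1.5 0.2 0.06 -0.04 0.04 0.6; -0.9 -1.6 0.1 0.06 -0.03 0.04 0.6; -0.7 -1.7 0.1 0.07 -0.03 0.04 0.6; -0.5 -1.8 0.1 0.07 -0.02 0.04 0.6; -0.2 -1.8 0.0 0.07 -0.01 0.04 0.6; -0.1 -2.0 -0.6 0.07 -0.03 0.01 0.6; 0.1 -2.3 -0.6 0.07 -0.02 0.01 0.6; 0.4 -2.6 -0.7 0.08 -0.01 0.00 0.6; 0.6 -2.8 -0.7 0.09 -0.00 -0.00 0.6; 0.9 -3.1 -0.7 0.09 0.01 -0.00 0.6; 1.3 -3.2 -0.7 0.09 0.02 -0.01 0.6; 1.6 -3.4 -0.7 0.10 0.03 -0.01 0.6; 1.9 -3.4 -0.6 0.10 0.04 -0.02 0.6; 2.3 -3.5 -0.6 0.10 0.05 -0.02 0.6; 2.7 -3.4 -0.5 0.09 0.06 -0.03 0.6
```

Request:
{"op": "carry_out", "data": {
  "commands": "-1.2 -1.5 0.2 0.06 -0.04 0.04 0.6; -0.9 -1.6 0.1 0.06 -0.03 0.04 0.6; -0.7 -1.7 0.1 0.07 -0.03 0.04 0.6; -0.5 -1.8 0.1 0.07 -0.02 0.04 0.6; -0.2 -1.8 0 0.07 -0.01 0.04 0.6; -0.1 -2.0 -0.6 0.07 -0.03 0.01 0.6; 0.1 -2.3 -0.6 0.07 -0.02 0.01 0.6; 0.4 -2.6 -0.7 0.08 -0.01 0 0.6; 0.6 -2.8 -0.7 0.09 0 0 0.6; 0.9 -3.1 -0.7 0.09 0.01 0 0.6"
}}

```text
time_s: 18.95
tcp_pos: [458.8, -271.6, 255.5]
eef_rot: [0.926, 0.294, -0.008, 0.236]
wrist_force: [1.0, -0.8, -0.4]
gripper_width: 0.598
```

```bash
python3 - <<'E'
from togo import *
o=st()
Bp,Hb=gball(.835,0)
plan(m2w(p,Bp+np.array([0,0,75]))[0],Rm(p)@Hb,6,.6)
E
```

```text
t 18.95 mill tcp [[-288.2 -230.1  255.5]] q [-0.    0.2   0.22  2.11  0.6   0.7   0.38] F [ 1.  -0.7 -0.4] w 0.598
dist 211.5 ang 0.48
1.48 -3.02 -1.06 0.074 0.029 -0.010 0.6; 1.54 -3.07 -0.79 0.074 0.029 -0.010 0.6; 1.59 -3.10 -0.52 0.074 0.029 -0.010 0.6; 1.63 -3.12 -0.24 0.074 0.029 -0.010 0.6; 1.66 -3.11 0.04 0.074 0.029 -0.010 0.6; 1.69 -3.08 0.32 0.074 0.029 -0.010 0.6
```

Request:
{"op": "carry_out", "data": {
  "commands": "1.5 -3.0 -1.1 0.075 0.03 -0.01 0.6; 1.5 -3.1 -0.8 0.075 0.03 -0.01 0.6; 1.6 -3.1 -0.5 0.075 0.03 -0.01 0.6; 1.6 -3.1 -0.2 0.075 0.03 -0.01 0.6; 1.7 -3.1 0 0.075 0.03 -0.01 0.6; 1.7 -3.1 0.3 0.075 0.03 -0.01 0.6; 0 0 0 0 0 0 0.6"
}}

```text
time_s: 19.65
tcp_pos: [423.6, -53.9, 221.6]
eef_rot: [0.942, 0.334, 0.002, -0.017]
wrist_force: [-0.2, -0.5, 0.5]
gripper_width: 0.6
```

```bash
python3 - <<'E'
from togo import *
o=st()
f=snap('12',("wrist","side","scene"))
Bp,Hb=gball(.835,0)
print('ball pred',wproj(f["wrist"],m2w(p,Bp)),proj(f["side"],m2w(p,Bp)))
plan(m2w(p,Bp+np.array([0,0,75]))[0],Rm(p)@Hb,3,.6)
E
```

```text
t 19.65 mill tcp [[-337.   -15.1  221.6]] q [ 0.03  0.19  0.01  2.11 -0.05  0.86  0.76] F [-0.2 -0.5  0.5] w 0.6
19.75 [424.1 -56.7 222. ] [ 0.03  0.19  0.02  2.11 -0.04  0.86  0.76] [-0.5 -0.4  0.6] 0.599
ball pred [[267.82775714 229.7139079 ]] [[355.59957945 206.8516436 ]]
dist 9.0 ang 0.029
-0.15 0.25 0.06 -0.008 -0.004 0.002 0.6; -0.15 0.25 0.06 -0.008 -0.004 0.002 0.6; -0.15 0.25 0.07 -0.008 -0.004 0.002 0.6
```

View pics/12_wrist.png

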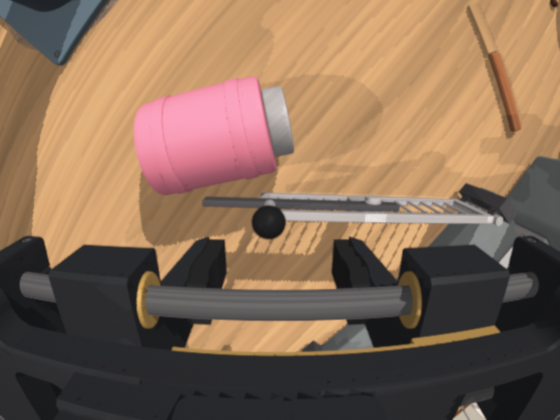

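View pics/12_side.png

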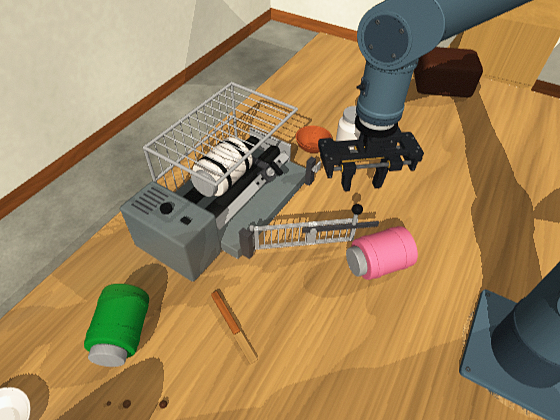

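```bash
python3 - <<'E'
from togo import *
w=pickle.load(open('f12_wrist.pkl','rb'));d=pickle.load(open('f12_side.pkl','rb'));s=pickle.load(open('f12_scene.pkl','rb'))
def blob(f,x0,x1,y0,y1,th):
    m=(f["image"][y0:y1,x0:x1].max(2)<th).astype(np.uint8);n,l,st_,c=cv2.connectedComponentsWithStats(m);i=1+np.argmax(st_[1:,4]);return c[i]+[x0,y0],st_[i]
a,sa=blob(w,248,290,206,242,50);b,sb=blob(d,348,366,203,217,50);print(a,sa,b,sb)
e1,d1=wray(w,*a);e2,d2=ray(d,*b)
S=np.linalg.lstsq(np.c_[d1,-d2],e2-e1,rcond=None)[0];P1=e1+S[0]*d1;P2=e2+S[1]*d2;print(np.linalg.norm(P1-P2),w2m(p,(P1+P2)/2))
P=e1+d1*(145-e1[2])/d1[2];b_=w2m(p,P)[0];v=b_[:2]-[-155,125];print('wrist z145',b_,'g',np.arctan2(-v[0],-v[1])-np.arctan2(8,235),np.hypot(*v))
E
```

```text
[268.23470662 221.57677903] [  5   0  32  32 801] [356.82417582 208.79120879] [ 4  1 11 11 91]
1.0085924090005505 [[-339.36904622  -21.59881048  146.91008085]]
wrist z145 [-338.49280647  -22.0178779   145.        ] g 0.8612832713926637 235.1252143982164
```

```bash
cat >> togo.py <<'E'
def gb(g,L,e,n,op,up=0):
    Bp,Hb=gball(g,L);plan(m2w(p,Bp+Hb[:,2]*e+np.array([0,0,up]))[0],Rm(p)@Hb,n,op)
E
python3 - <<'E'
from togo import *
o=st();gb(.861,0,8,1,.6,85);gb(.861,0,8,4,.6)
E
```

```text
t 19.8 mill tcp [[-336.2  -18.2  222.1]] q [ 0.03  0.19  0.02  2.11 -0.04  0.86  0.76] F [ 0.2  0.1 -0.3] w 0.6
dist 4.5 ang 0.043
-0.43 0.13 -0.00 -0.026 -0.013 0.032 0.6
dist 85.2 ang 0.043
-0.14 0.09 2.12 -0.006 -0.003 0.008 0.6; -0.13 0.07 2.13 -0.006 -0.003 0.008 0.6; -0.12 0.06 2.13 -0.006 -0.003 0.008 0.6; -0.11 0.05 2.13 -0.006 -0.003 0.008 0.6
```

Request:
{"op": "carry_out", "data": {
  "commands": "-0.4 0.1 0 -0.026 -0.013 0.03 0.6; 0 0 2.5 0 0 0 0.6; 0 0 2.5 0 0 0 0.6; 0 0 2.0 0 0 0 0.6; 0 0 0 0 0 0 0.6"
}}

```text
time_s: 20.3
tcp_pos: [424.4, -66.0, 151.8]
eef_rot: [0.949, 0.316, 0.002, 0.005]
wrist_force: [-0.5, -0.7, -0.4]
gripper_width: 0.602
```

```bash
python3 - <<'E'
from togo import *
o=st();gb(.861,0,8,1,.6)
f=snap('13',("wrist",))
E
```

```text
t 20.3 mill tcp [[-335.4  -27.1  151.8]] q [0.02 0.3  0.03 2.18 0.   0.66 0.69] F [-0.4 -0.8 -0.4] w 0.602
dist 15.9 ang 0.012
0.09 -0.60 1.47 0.011 -0.001 -0.004 0.6
20.3 [424.4 -66.  151.8] [0.02 0.3  0.03 2.18 0.   0.66 0.69] [-0.5 -0.7 -0.4] 0.602
```

View pics/13_wrist.png

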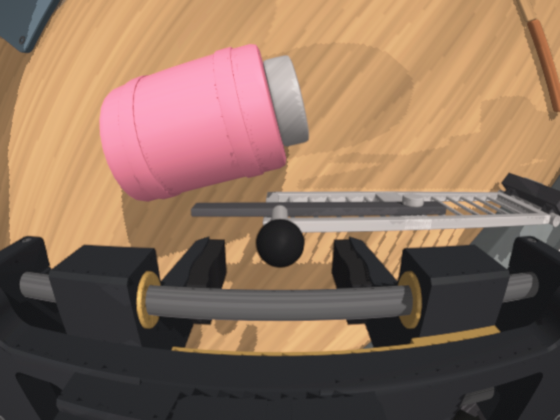

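Ball centred between the fingers at (280,243). Lower and grip.

Request:
{"op": "carry_out", "data": {
  "commands": "0.1 -0.6 0 0.01 0 0 0.6; 0 0 1.4 0 0 0 0.6; 0 0 0.1 0 0 0 0.3; 0 0 0 0 0 0 0.15; 0 0 0 0 0 0 0.15; 0 0 0 0 0 0 0.15; 0 0 0 0 0 0 0.15",
  "squeeze": 20
}}

```text
time_s: 21.05
tcp_pos: [422.7, -62.5, 142.8]
eef_rot: [0.949, 0.314, 0.002, 0.002]
wrist_force: [5.4, 3.6, -5.8]
gripper_width: 0.263
```

```bash
cat >> togo.py <<'E'
def gest(o,e=8):
    H=Rm(p).T@R.from_quat(o['eef_rot']).as_matrix();P=w2m(p,o['tcp_pos'])[0];c=P-H[:,2]*e
    print('t',o['time_s'],'ctr',c.round(1),'q',o['q'].round(2),'F',(Rm(p).T@o['wrist_force']).round(1),'w',round(o['gripper_width'],3));return c
def traj(g0,L0,dirs,op,e=8,off=(0,0,0)):
    """dirs list of (g,L) per row; relative deltas from nominal (g0,L0)"""
    B,H=gball(g0,L0);P=B+H[:,2]*e;out=[]
    for g,L in dirs:
        B,H2=gball(g,L);P2=B+H2[:,2]*e
        out.append(' '.join(f'{v:.2f}' for v in H.T@(P2-P)/10)+' '+' '.join(f'{v:.3f}' for v in R.from_matrix(H.T@H2).as_rotvec())+f' {op}');P,H=P2,H2
    print('; '.join(out))
def target(g,L,n,op,e=8):
    o=readout.get_obs();gest(o,e);B,H=gball(g,L);plan(m2w(p,B+H[:,2]*e)[0],Rm(p)@H,n,op,o)
E
python3 - <<'E'
from togo import *
target(.861,0,1,.15)
traj(.861,0,[(.861,.1),(.86,.2),(.84,.28)]+[(.84-.1*i,.3) for i in range(1,7)],.15)
E
```

```text
t 21.05 ctr [-337.4  -23.7  150.8] q [ 0.02  0.31  0.02  2.19 -0.01  0.64  0.69] F [ 5.2  4.  -5.8] w 0.263
dist 6.2 ang 0.009
0.02 -0.20 0.58 0.005 -0.002 -0.007 0.15
0.56 0.00 -0.92 -0.000 -0.100 -0.000 0.15; 0.56 0.02 -0.92 -0.000 -0.100 -0.001 0.15; 0.43 0.43 -0.74 -0.005 -0.080 -0.019 0.15; 0.13 2.16 -0.20 -0.029 -0.020 -0.096 0.15; 0.03 2.16 -0.01 -0.030 0.000 -0.096 0.15; 0.03 2.16 -0.01 -0.030 -0.000 -0.096 0.15; 0.03 2.16 -0.01 -0.030 0.000 -0.096 0.15; 0.03 2.16 -0.01 -0.030 0.000 -0.096 0.15; 0.03 2.16 -0.01 -0.030 0.000 -0.096 0.15
```

Request:
{"op": "carry_out", "data": {
  "commands": "0 0 0 0 0 0 0.5; 0 0 0 0 0 0 0.5; 0 -0.2 0.3 0 0 0 0.5; 0 0 0.3 0 0 0 0.5; 0 0 0 0 0 0 0.5"
}}

```text
time_s: 21.55
tcp_pos: [423.0, -60.4, 137.6]
eef_rot: [0.949, 0.315, 0.003, 0.002]
wrist_force: [0.1, 0.3, 0.3]
gripper_width: 0.497
```

```bash
python3 - <<'E'
from togo import *
target(.861,0,1,.15)
f=snap('14',("wrist","side"))
cv2.imwrite('pics/14_z.png',cv2.resize(f["side"]["image"][120:280,280:440,::-1],None,fx=4,fy=4,interpolation=cv2.INTER_CUBIC))
E
```

```text
t 21.55 ctr [-337.3  -21.6  145.6] q [ 0.02  0.32  0.02  2.19 -0.01  0.62  0.68] F [0.  0.3 0.3] w 0.497
dist 1.5 ang 0.011
-0.13 -0.05 0.06 0.007 -0.005 -0.007 0.15
21.6 [423.1 -60.4 137.8] [ 0.02  0.32  0.02  2.19 -0.01  0.62  0.68] [-0.   0.  -0.3] 0.501
```

View pics/14_wrist.png

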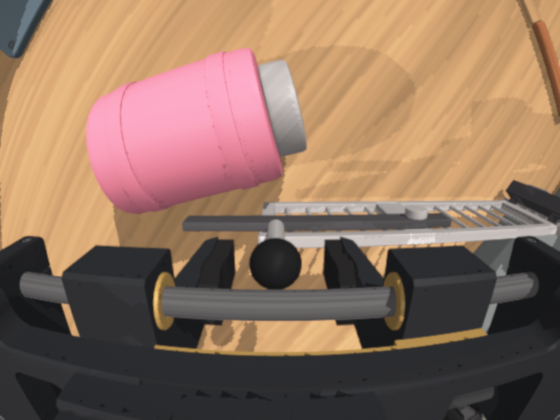

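View pics/14_z.png

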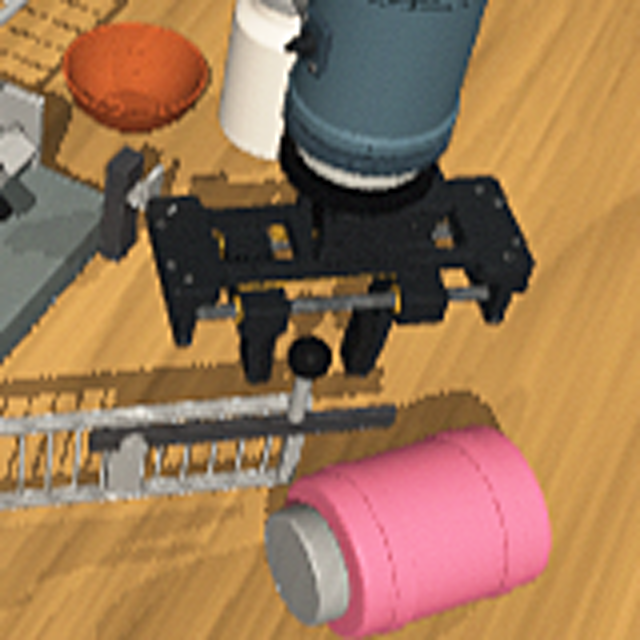

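Request:
{"op": "carry_out", "data": {
  "commands": "-0.1 0 0.1 0 0 0 0.3; 0 0 0 0 0 0 0.15; 0 0 0 0 0 0 0.15; 0 0 0 0 0 0 0.15; 0 0 0 0 0 0 0.15",
  "squeeze": 25
}}

```text
time_s: 22.15
tcp_pos: [421.7, -61.5, 136.7]
eef_rot: [0.949, 0.314, 0.003, 0.002]
wrist_force: [-0.8, -0.3, 0.1]
gripper_width: 0.264
```

```bash
python3 - <<'E'
from togo import *
target(.861,0,1,.15)
E
```

```text
t 22.15 ctr [-338.5  -22.8  144.7] q [ 0.02  0.32  0.02  2.19 -0.01  0.62  0.69] F [-0.7 -0.3  0.1] w 0.264
dist 0.8 ang 0.01
0.04 -0.06 -0.03 0.006 -0.004 -0.007 0.15
```

Request:
{"op": "carry_out", "data": {
  "commands": "0.56 0 -0.92 0 -0.1 0 0.15; 0.56 0 -0.92 0 -0.1 0 0.15; 0.43 0.43 -0.74 -0.005 -0.08 -0.02 0.15; 0.13 2.16 -0.2 -0.03 -0.02 -0.096 0.15; 0.03 2.16 0 -0.03 0 -0.096 0.15"
}}

```text
time_s: 22.65
tcp_pos: [467.2, -84.8, 162.8]
eef_rot: [0.897, 0.415, -0.14, 0.067]
wrist_force: [-0.7, -1.4, -1.3]
gripper_width: 0.267
```

```bash
cat >> togo.py <<'E'
def gfit(o,e=8):
    c=gest(o,e)
    s=least_squares(lambda x:gball(x[0],x[1])[0]-c,[.4,.2]);print('g,L fit',s.x.round(3),'res',s.fun.round(1));return s.x
def sw(g,L,n,op,e=8):
    o=readout.get_obs();x=gfit(o,e);B,H=gball(*x)
    P=w2m(p,o['tcp_pos'])[0];H=Rm(p).T@R.from_quat(o['eef_rot']).as_matrix();out=[]
    for i in range(1,n+1):
        k=i/n;B,H2=gball(x[0]+(g-x[0])*k,x[1]+(L-x[1])*k);P2=B+H2[:,2]*e
        out.append(' '.join(f'{v:.2f}' for v in H.T@(P2-P)/10)+' '+' '.join(f'{v:.3f}' for v in R.from_matrix(H.T@H2).as_rotvec())+f' {op}');P,H=P2,H2
    print('clear hood',round(clear(P,H,hood)-4,1));print('; '.join(out))
E
python3 - <<'E'
from togo import *
sw(.25,.3,5,.15)
E
```

```text
t 22.65 ctr [-290.1  -41.2  170.4] q [-0.13  0.46  0.07  1.93  0.23  0.98  0.65] F [-0.6 -1.4 -1.3] w 0.267
g,L fit [0.645 0.296] res [ 0.2  0.2 -0.3]
clear hood 53.6
0.06 1.70 0.02 -0.018 0.016 -0.072 0.15; 0.01 1.71 -0.01 -0.023 -0.001 -0.076 0.15; 0.01 1.71 -0.01 -0.023 -0.001 -0.076 0.15; 0.01 1.71 -0.01 -0.023 -0.001 -0.076 0.15; 0.01 1.71 -0.01 -0.023 -0.001 -0.076 0.15
```

Perfect tracking. Continue.

Request:
{"op": "carry_out", "data": {
  "commands": "0.05 1.7 0 -0.02 0.015 -0.075 0.15; 0 1.7 0 -0.023 0 -0.076 0.15; 0 1.7 0 -0.023 0 -0.076 0.15; 0 1.7 0 -0.023 0 -0.076 0.15; 0 1.7 0 -0.023 0 -0.076 0.15; 0 0 0 0 0 0 0.15"
}}

```text
time_s: 23.25
tcp_pos: [543.3, -132.0, 161.5]
eef_rot: [0.794, 0.589, -0.12, 0.089]
wrist_force: [0.3, -1.1, -0.2]
gripper_width: 0.262
```

```bash
python3 - <<'E'
from togo import *
sw(.0,.3,4,.15)
E
```

```text
t 23.25 ctr [-212.1  -83.2  169.1] q [-0.03  0.52  0.02  1.82  0.35  0.92  1.04] F [ 0.3 -1.1 -0.2] w 0.262
g,L fit [0.23  0.276] res [ 0.1  0.4 -0.5]
clear hood 30.0
0.10 1.25 -0.02 -0.017 0.017 -0.056 0.15; 0.02 1.25 -0.05 -0.016 -0.006 -0.055 0.15; 0.02 1.25 -0.05 -0.017 -0.006 -0.055 0.15; 0.02 1.24 -0.05 -0.017 -0.006 -0.055 0.15
```

Request:
{"op": "carry_out", "data": {
  "commands": "0.1 1.2 -0.05 -0.017 0.015 -0.056 0.15; 0 1.2 -0.05 -0.017 -0.005 -0.055 0.15; 0 1.2 -0.05 -0.017 -0.005 -0.055 0.15; 0 1.1 -0.05 -0.017 -0.005 -0.055 0.15; 0 0 0 0 0 0 0.15"
}}

```text
time_s: 23.75
tcp_pos: [587.8, -141.8, 162.0]
eef_rot: [0.722, 0.675, -0.11, 0.102]
wrist_force: [1.5, -1.3, -0.4]
gripper_width: 0.266
```

```bash
python3 - <<'E'
from togo import *
sw(.0,.3,2,.15)
f=snap('15',("wrist",))
E
```

```text
t 23.75 ctr [-167.6  -90.1  169.6] q [ 0.01  0.56 -0.01  1.76  0.4   0.89  1.24] F [ 1.6 -1.2 -0.4] w 0.266
g,L fit [0.021 0.282] res [ 0.   0.5 -0.5]
clear hood 30.0
0.11 0.23 -0.05 0.000 0.009 0.006 0.15; 0.04 0.23 -0.09 -0.003 -0.009 -0.010 0.15
23.75 [ 587.8 -141.8  162. ] [ 0.01  0.56 -0.01  1.76  0.4   0.89  1.24] [ 1.5 -1.3 -0.4] 0.266
```

View pics/15_wrist.png

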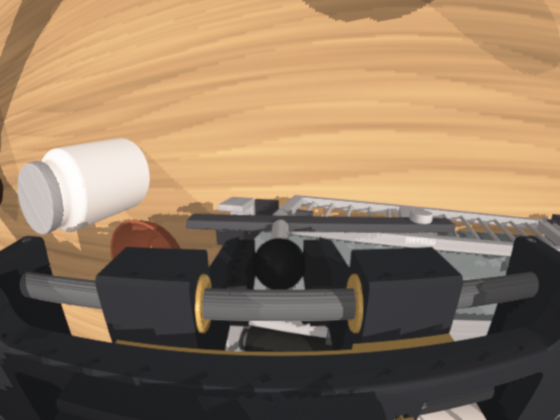

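Request:
{"op": "carry_out", "data": {
  "commands": "0 0.3 0 0 0 0 0.15; 0 0.3 0 0 0 0 0.15; 0 0 0 0 0 0 0.15"
}}

```text
time_s: 24.1
tcp_pos: [591.4, -142.4, 161.7]
eef_rot: [0.724, 0.673, -0.111, 0.1]
wrist_force: [0.0, -0.4, 0.2]
gripper_width: 0.267
```

```bash
python3 - <<'E'
from togo import *
sw(-.003,.0,4,.15)
E
```

```text
t 24.1 ctr [-163.9  -90.5  169.4] q [ 0.01  0.56 -0.01  1.74  0.39  0.9   1.24] F [ 0.  -0.4  0.2] w 0.267
g,L fit [0.004 0.279] res [ 0.   0.5 -0.5]
clear hood 29.1
-0.24 0.05 0.72 -0.007 0.092 -0.007 0.15; -0.33 0.04 0.67 -0.000 0.070 -0.002 0.15; -0.33 0.04 0.67 -0.000 0.070 -0.002 0.15; -0.33 0.04 0.67 -0.000 0.070 -0.002 0.15
```

Request:
{"op": "carry_out", "data": {
  "commands": "-0.24 0.15 0.7 -0.007 0.09 -0.007 0.15; -0.33 0.1 0.7 0 0.07 0 0.15; -0.33 0.05 0.7 0 0.07 0 0.15; -0.33 0.05 0.6 0 0.07 0 0.15; 0 0 0 0 0 0 0.15"
}}

```text
time_s: 24.6
tcp_pos: [592.0, -160.5, 137.0]
eef_rot: [0.729, 0.684, 0.002, -0.004]
wrist_force: [1.0, -0.0, 0.2]
gripper_width: 0.264
```

```bash
python3 - <<'E'
from togo import *
sw(0,.0,2,.15)
f=snap('16',("wrist",))
E
```

```text
t 24.6 ctr [-162.1 -111.   145. ] q [ 0.32  0.6  -0.18  1.7   0.12  0.85  1.6 ] F [1.  0.  0.2] w 0.264
g,L fit [-0.004 -0.005] res [ 0.   0.7 -0.4]
clear hood 30.0
0.08 -0.04 0.02 -0.003 -0.005 -0.003 0.15; 0.01 -0.04 -0.02 -0.000 -0.002 0.002 0.15
24.6 [ 592.  -160.5  137. ] [ 0.32  0.6  -0.18  1.7   0.12  0.85  1.6 ] [ 1.  -0.   0.2] 0.264
```

View pics/16_wrist.png

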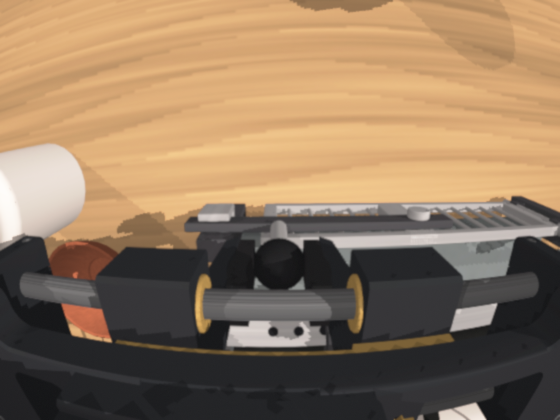

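Request:
{"op": "carry_out", "data": {
  "commands": "0 0 0 0 0 0 0.5; 0 0 0 0 0 0 0.5; 0 0 0 0 0 0 0.5; 0 0 -1.0 0 0 0 0.5; 0 -0.3 -2.5 0 0 0 0.5; 0 -0.5 -3.0 0 0 0 0.5; 0 -1.0 -3.0 0 0 0 0.5; 0 -2.0 -3.0 0 0 0 0.5; 0 -3.0 -2.0 0 0 0 0.5; 0 0 0 0 0 0 0.5"
}}

```text
time_s: 25.65
tcp_pos: [523.1, -153.6, 292.3]
eef_rot: [0.727, 0.687, -0.0, -0.001]
wrist_force: [-0.2, 0.3, -0.1]
gripper_width: 0.499
```

```bash
python3 - <<'E'
from togo import *
st()
f=snap('17',("wrist","side","scene"))
B,H=gball(0,0);print(wproj(f["wrist"],m2w(p,B)),proj(f["side"],m2w(p,B)),proj(f["scene"],m2w(p,B)))
print('bar tip pred side',proj(f["side"],m2w(p,[[-163,-170,86]])))
cv2.imwrite('pics/17_z.png',cv2.resize(f["side"]["image"][90:290,190:390,::-1],None,fx=3,fy=3,interpolation=cv2.INTER_CUBIC))
E
```

```text
t 25.65 mill tcp [[-231.4 -108.3  292.3]] q [ 0.37  0.31 -0.2   1.75  0.07  1.09  1.66] F [-0.3  0.3 -0.1] w 0.499
25.75 [ 524.7 -153.   289.9] [ 0.36  0.32 -0.2   1.75  0.07  1.09  1.66] [0.  0.8 0.4] 0.502
[[275.08633203 257.44826052]] [[308.81464742 156.34571431]] [[224.85315351 273.93877081]]
bar tip pred side [[318.85827609 160.42276664]]
```

View pics/17_wrist.png

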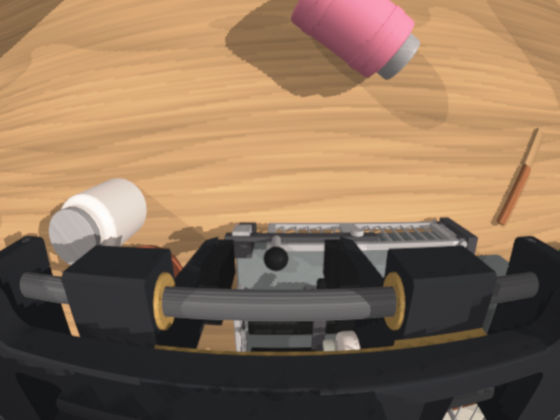

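View pics/17_z.png

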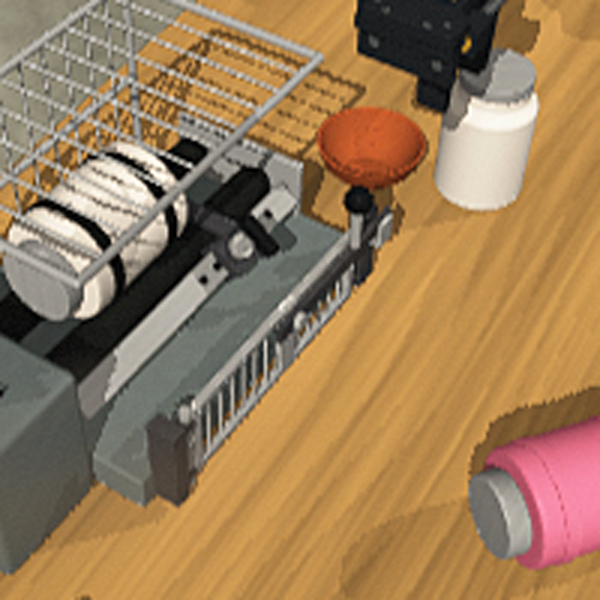

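View pics/17_scene.png

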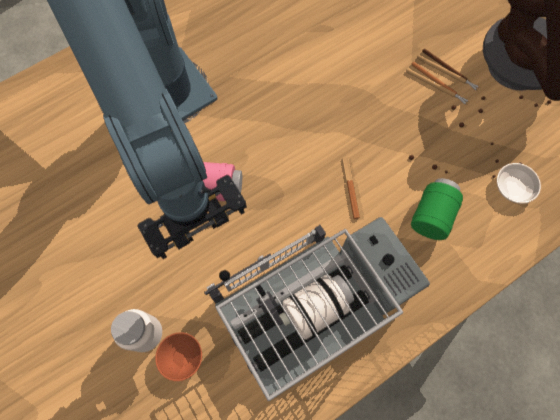

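```bash
python3 - <<'E'
from togo import *
f=pickle.load(open('f17_side.pkl','rb'));s=pickle.load(open('f17_scene.pkl','rb'));s0=pickle.load(open('f0_scene.pkl','rb'))
for dr in (0,6): print(dr,proj(f,m2w(p,[np.array([-101,-55,112])+AX*(dr+7)+U*k for k in(-20,20)])).round(1))
cv2.imwrite('pics/18_z.png',cv2.resize(f["image"][135:195,240:300,::-1],None,fx=10,fy=10,interpolation=cv2.INTER_CUBIC))
d=cv2.absdiff(s["image"],s0["image"]).max(2)
for n,(x0,x1,y0,y1) in dict(bowl=(150,210,330,385),spare=(108,165,308,355),knife=(338,362,152,222),jar=(285,355,275,340)).items(): print(n,(d[y0:y1,x0:x1]>60).mean().round(3))
w=w2m(p,cloud(s).reshape(-1,3)).reshape(420,560,3)
hsv=cv2.cvtColor(s["image"],cv2.COLOR_RGB2HSV)
m=(np.abs(w[...,0])<45)&(w[...,2]>140)&(w[...,2]<186)&(w[...,1]>-70)&(w[...,1]<80)
print('jar y',np.percentile(w[m][:,1],[.5,2,5]))
E
```

```text
0 [[282.1 174. ]
 [272.1 161.7]]
6 [[283.4 173.3]
 [273.4 160.9]]
bowl 0.028
spare 0.034
knife 0.0
jar 0.006
jar y [-32.8395888  -32.37099058 -29.86197181]
```

View pics/18_z.png

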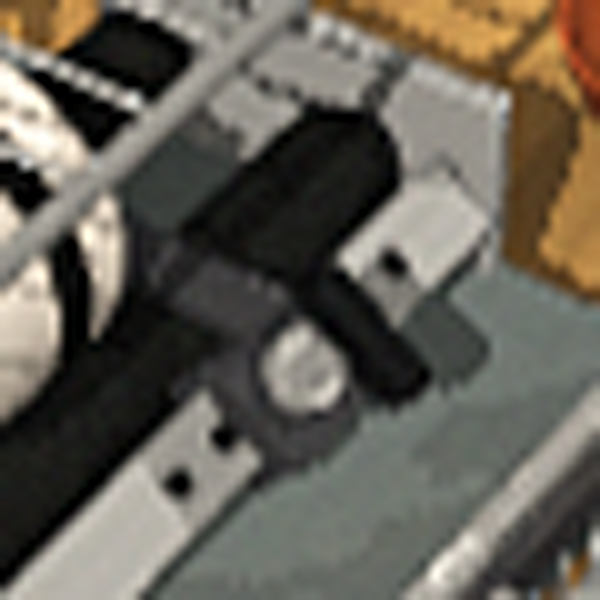

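```bash
python3 -c "
from workcell import job,readout
print(job.finish_job(),readout.get_obs()['time_s'])"
```

```text
the job is handed in; nothing more can be done
the job is handed in; nothing more can be done
```

The end stop is relocked at 0.06, the gate is shut with its latch bar down in the notch, and I handed the job in at about 26 s of the 58 s allowed.

- **Gate moved first:** I swung the gate from about 0.43 to about 0.86 rad to make room for the hand at the handle.
- **Plunger:** I drew the T-handle about 11 mm and turned it about 0.83 rad. I stopped short of the full quarter turn because the hood left no room for the hand. I held the handle while sliding the stop about 60 mm to the fourth hole. On the way the plunger came to rest at about 9 mm with less pull on the hand, as if on its bayonet. I then turned it back and let the pin drop.
- **Gate closing:** I gripped the latch ball, lifted the bar about 0.28 rad, swung the gate shut, lowered the bar behind the lip and let go.

Last checks:
- **Pin:** The arm pose at release put the draw at about 0.3 mm and the handle turn at about 0. The last side picture could not tell home from 6 mm drawn, so I relied on the arm pose and an earlier wrist picture.
- **Stop position:** Two free holes show on the jar side of the stop, as they should at 0.06.
- **Jar gap:** The jar's end measured at y of about -30 to -32, which leaves roughly 3 to 5 mm to the pad. The two cameras disagreed by about 2 mm. The jar reads the same as at the start.
- **Gate and latch:** The ball is within about 1 px of where it should be with the gate shut and the latch down. The arm pose fit gave about 0 rad for both.
- **Other things on the bench:** The knife shows no change. The bowl and spare jar pictures differ by about 3% of pixels, which I took to be shadow without checking further. The robot was clear of everything at the end.

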